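# Dock the drying post and put the rinsed beaker upside down on it

### The job

Set up the drying stand: put the loose steel post's square foot on the open end of the aluminium dock plate and slide it sideways under the overhanging lips until it is fully home against the stop, and let it go. Then take the blue beaker from its wire cradle, turn it upside down and lower it over the post, without dropping it, until the inside of its bottom rests on the post's tip, and let go. Leave the two thread cones and the oil bottle where they stand.

Things in the scene. Friction and masses are not known exactly. Their poses are not given: they have to be found in the camera images.
- dock: Fixed aluminium plate, 160 x 100 x 10 mm, with an undercut pocket. Origin on the underside below the pocket centre; x = direction in which the foot slides in, z up. Plate x -115..45, y -50..50 mm. Grey side rails: inner faces y = +-32 from x = -24, flared in front to x = -45; stop face at x = 30. Steel lips above them reach in to y = +-23 and x = 21; underside z = 20.5, top z = 24.5.
- pocket (a point): Middle of the pocket on the plate's top (dock x = 0, y = 0, z = 10 mm), axes as the dock: the centre of the post's underside comes here when the foot is home against the stop.
- landing (a point): Point on the plate's open end (dock x = -80 mm, y = 0, z = 10 mm), axes as the dock: a foot set down centred here, square to the dock, is clear of rails and lips and can be slid 80 mm along +x into the pocket.
- post: Loose steel drying post, about 0.4 kg, standing on the table. Origin: centre of its underside; z up. Square foot 60 x 60 x 8 mm, edges along x and y (any way round fits the pocket: 2 mm play each side, 2.5 mm under the lips); round post 32 mm in diameter (38 at the root) up to 101 mm, tapering to a flat 20 mm tip at 113 mm.
- post_tip (a point): Centre of the post's flat tip, 113 mm above its underside.
- cradle: Fixed wire cradle on a white base 76 x 44 x 6 mm. Origin: centre of its underside; x runs along its two rods (8 mm thick, 28 mm apart, 62 mm long, top at z = 31 mm) on which the beaker lies, the mouth towards +x, its middle about over the origin. The cradle is narrower than the beaker: both sides of the beaker are free.
- beaker: Blue plastic beaker, about 0.12 kg: cylinder 46 mm in outside diameter, 92 mm high, wall 3 mm (bore 40), bottom 5 mm thick. Origin: centre of the outside of its bottom; z runs from the bottom to the open mouth. Starts lying level in the cradle, axis 50 mm above the table. Upside down on the docked post its bottom is on top, 128 mm above the table.
- beaker_floor (a point): Centre of the inside of the beaker's bottom, 5 mm from the body origin along z, axes as the beaker.
- beaker_mid (a point): Point on the beaker's axis, half way along (46 mm from the outside of the bottom).
- beaker_rim (a point): Centre of the beaker's mouth, 92 mm from the outside of the bottom.
- cone_white: White thread cone standing on the table, 67 x 83 mm, 135 mm high; bystander. Origin: about the centre of its underside, z up.
- cone_rust: Rust-orange thread cone standing on the table, 57 x 71 mm, 85 mm high; bystander. Origin: about the centre of its underside, z up.
- oiler: White oil bottle with a red spout standing on the table, 47 mm wide, 152 mm high; bystander. Origin: centre of its underside, z up.
- snap_press: Fixed green hand press behind the work, an obstacle. Origin: centre of its underside; front towards -x. Its grey lever, 25 mm thick, rises towards the robot from (70, 0, 300) mm in the press frame to a red ball, 35 mm in diameter, at (-129, 0, 459) mm: keep wrist and arm clear. The white machine to its left, 0.3 m high, begins at x = 0.64 m; boxes to its right at x = 0.74 m.
There are look-alikes about, which are no part of the job. Leave any green or yellow look-alike of the post alone.

How it is judged (in metres and radians):
On the way:
1. the post's foot is home in the dock's pocket, under the lips, and the post is let go (x of post in the frame of pocket between -0.005 and 0.004 m and y of post in the frame of pocket between -0.004 and 0.004 m and z of post in the frame of pocket between -0.003 and 0.003 m and angle between post's own z axis and vertical below 0.06 rad and contact force between the fingers and post below 0.05 N), for 0.2 s.
At the end, for the whole second after the job is handed in: Post upright in the pocket (5 mm along the slide, 4 mm across, 3 mm in height, tilt under 0.06 rad); beaker upside down over it (within 0.14 rad; inside of its bottom within 8 mm sideways and 10 mm in all of the post tip); all at rest (x of post in the frame of pocket between -0.005 and 0.004 m and y of post in the frame of pocket between -0.004 and 0.004 m and z of post in the frame of pocket between -0.003 and 0.003 m and angle between post's own z axis and vertical below 0.06 rad and angle between beaker's own z axis and vertical above 3 rad and horizontal distance between beaker_floor and post_tip below 0.008 m and distance between beaker_floor and post_tip below 0.01 m and linear speed of each of beaker, post below 0.02 m/s); the robot touches nothing.
It fails at once if the white thread cone is shifted more than 20 mm or tipped (distance of cone_white from where it was at the start of the episode above 0.02 m or angle between cone_white's own z axis and vertical above 0.3 rad).
It fails at once if the rust thread cone is shifted more than 20 mm or tipped (distance of cone_rust from where it was at the start of the episode above 0.02 m or angle between cone_rust's own z axis and vertical above 0.3 rad).
It fails at once if the oil bottle is shifted more than 20 mm or tipped (distance of oiler from where it was at the start of the episode above 0.02 m or angle between oiler's own z axis and vertical above 0.3 rad).
It fails at once if the beaker is dropped: it falls freely, out of the fingers, faster than 0.5 m/s (a fall of about 13 mm) (linear speed of beaker above 0.5 m/s and contact force between the fingers and beaker below 0.05 N).
It also fails if it takes over 69 s, if anything falls off the work surface, if the arm or the gripper's body presses on something with over 40 N, if the wrist force passes 120 N, or if a joint passes its speed limit or range.

### The arm

A 6-joint arm with a two-finger parallel gripper is mounted at the origin on a cart in front of the work surface, level with it; the furniture and walls round the work are solid. World frame = base frame: x ahead of the robot, y to its left, z up, the work surface at z = 0. Lengths are in mm, angles in rad, forces in N, time in s.
With the tool pointing down it reaches from about 275 to 725 mm from the base axis. Payload 5.6 kg.
Tool frame: the origin (TCP) lies between the finger pads; the fingertips stand 22 mm ahead of it and the grasp point (between the pads) lies 3 mm ahead of it; z points along the fingers, y is the line along which they close (so a half turn about z gives the same grasp; the last joint's range is limited). The gripper opens to 85 mm and grips with 20 to 120 N. Pads are 22 mm wide; open, the fingers measure 114 mm over their backs; the gripper's body (76 mm by 85 mm) begins 54 mm behind the grasp point. The pads swing forward as they close: fully open they stand 13 mm farther back than shut.
Start: joints at [1.556, 0.255, 0.108, 0, -1.424, -0.285], TCP at [162.404, 525.469, 253.283] pointing down, gripper open.
Joint ranges: [-2.95, 2.95], [-1.21, 1.97], [-1.09, 1.5], [-2.87, 1.71], [-2.94, -0.07], [-3.05, 3.05]. Speed limits (rad/s): [2.57, 2.57, 3.14, 3.14, 3.14, 3.14].

### API

Orientations are given as a unit quaternion [x, y, z, w].
In Python, from bench import status, vision, order gives the robot as it stands.
- The arm moves only by the shell command python3 -m handwheel 'ROWS' [FORCE]. ROWS is one flat JSON list of numbers that holds 1 to 12 rows one after another, with no inner brackets; each row has 7 numbers: dx, dy, dz in units of 50 mm, then a rotation vector rx, ry, rz in rad, then the finger opening in mm; each row is the pose to reach, as a shift and turn from the pose commanded when the command began, along the tool's axes at that moment; what a row does not reach only later rows make up. A row lasts 1/12 s, in which the tool goes at most 41.7 mm and 0.125 rad, less where a joint would pass 70% of its speed; a pose out of reach is approached as far as the arm can. The fingers move at their own pace and stop on an object; FORCE is the grip in N (left out, the last holds). Time passes only in rows, so rows that do not move let the fingers close. It prints the time, the measured TCP pose, the force, the opening and the grip force at its end. Input that does not fit is refused with a message, and nothing moves.
- status.observe(): the state, without advancing time (a new reading comes with each control period).
- vision.snapshot(name): name is "scene" or "top" or "wrist"; returns a dict with "pixels" (384x512x3 uint8, red, green, blue), "camera_matrix" (3x3 intrinsics, pixels), "R" (3x3) and "t" (3): a world point X has camera coordinates R X + t. Camera axes: x right, y down, z forward; pixel columns grow to the right and rows downward; lengths in mm; the calibration is good to about 2 mm. A picture is of the moment at which its call begins. There is no depth.
- order.hand_in(): hands the job in; it is judged then, once.
The state is a dict: "clock": time; "joint_positions": joint angles; "joint_vel": joint speeds; "joint_torque": joint torques, N m; "position": TCP position; "tcp_rot": TCP orientation; "force": force on the tool from outside, world axes, zero at the start; "ft_torque": the same for the moment, N m; "finger_gap": finger opening in mm; "finger_force": force on a finger pad.
Only numpy, scipy, OpenCV 4.12 (cv2) and the standard library are available. Lean on these libraries where they do the work, as an engineer would, in place of code of your own. Each camera call takes 0.05 s, during which the arm holds its last target. There are 200 camera calls.

## Working session

There is one attempt and no reset: what is moved stays moved. The work goes in short steps, Python scripts to look and compute and a shell command to move; the robot and the scene stay as the last step left them, time stands still between calls to the robot, and variables do not carry over. Pictures are saved under pics/ and viewed, at most 10 in all, crops included, and the job is handed in when it is done.

```bash
ls; mkdir -p pics; python3 - <<'E'
from bench import status,vision
import cv2,numpy as np
for n in("scene","top"):
    s=vision.snapshot(n); cv2.imwrite(f"pics/{n}0.png",s["pixels"][:,:,::-1]); np.savez(f"{n}0.npz",**s)
    print(n,s["camera_matrix"],s["R"],s["t"])
print(status.observe())
a=[cv2.imread(f"pics/{n}0.png") for n in("scene","top")]
E
```

```text
pics
scene [[376.95211783   0.         248.54395812]
 [  0.         376.95211783 192.15931182]
 [  0.           0.           1.        ]] [[ 0.90680796 -0.42143916  0.00940041]
 [-0.31142578 -0.68478878 -0.6588462 ]
 [ 0.28410088  0.59451944 -0.75221893]] [-510.01591825  215.22624467  884.97955341]
top [[411.37368704   0.         258.7654082 ]
 [  0.         411.37368704 186.86260036]
 [  0.           0.           1.        ]] [[-0.01830085 -0.9997558   0.01238654]
 [-0.99091625  0.01648545 -0.13346618]
 [ 0.13322939 -0.01471657 -0.99097596]] [ -30.93094958  564.76008105 1158.80051809]
{'clock': 0.1, 'joint_positions': array([ 1.55558740e+00,  2.55700890e-01,  1.07099167e-01, -4.03695402e-04,
       -1.42389778e+00, -2.84590004e-01]), 'joint_vel': array([-3.40714889e-05, -2.52715760e-03,  3.45944549e-03,  1.82852057e-03,
       -1.14662264e-03,  1.07346766e-03]), 'joint_torque': array([-1.07827826e-03, -3.87606204e+01,  2.38473648e+01,  5.37776649e+00,
       -3.77483331e-03,  5.53962337e-06]), 'position': array([162.26860182, 525.08453068, 252.46836453]), 'tcp_rot': array([ 9.88781280e-01, -1.49368051e-01, -8.34858326e-05,  8.70685481e-04]), 'force': array([-0.16332913,  0.14136254,  0.03146976]), 'ft_torque': array([ 0.01662946, -0.01291751, -0.01736331]), 'finger_force': 0.0, 'finger_gap': 85.23761216984097}
```

View pics/scene0.png

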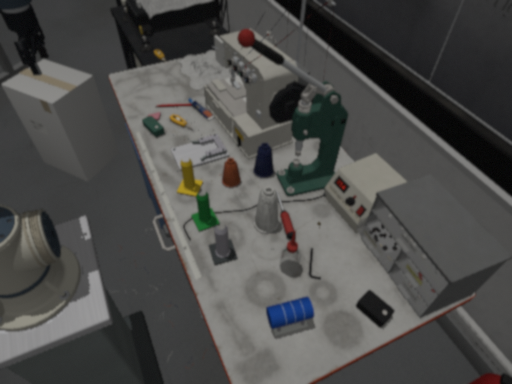

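View pics/top0.png

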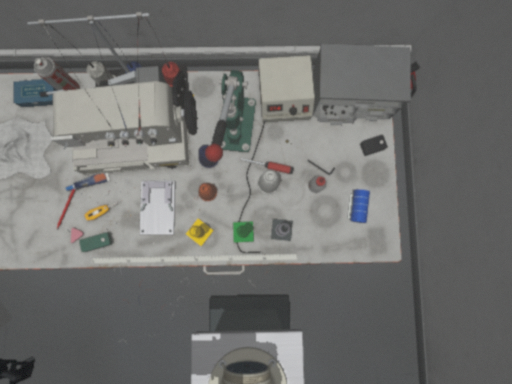

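The scene view shows the steel post at about (222,245), the blue beaker at (290,312) and the dock at (202,151). In the top view the dock is at (157,208), the post at (282,229) and the beaker at (360,206). The green and yellow posts are look-alikes. I'll enlarge the details next.

```bash
cat > h.py <<'E'
import numpy as np,cv2
from scipy.spatial.transform import Rotation as Ro
def load(f): return dict(np.load(f))
def ray(s,uv,z):
    d=s["R"].T@np.linalg.inv(s["camera_matrix"])@np.array([*uv,1.]); c=-s["R"].T@s["t"]
    return c+d*(z-c[2])/d[2]
def proj(s,X):
    p=s["camera_matrix"]@(s["R"]@np.array(X,float)+s["t"]); return p[:2]/p[2]
def crop(s,x0,y0,w,h,k): return cv2.resize(s["pixels"][y0:y0+h,x0:x0+w,::-1],None,fx=k,fy=k,interpolation=cv2.INTER_CUBIC)
E
python3 - <<'E'
from h import *
s=load("top0.npz");c=load("scene0.npz")
print(proj(s,[162,525,253]),proj(c,[162,525,253]))
A=crop(s,130,170,60,70,6); B=crop(s,260,205,40,40,6);C=crop(s,335,175,50,60,6); D=crop(c,160,125,75,50,6);
W=np.zeros((600,800,3),np.uint8)
def put(i,x,y):
    h,w=min(i.shape[0],600-y),min(i.shape[1],800-x);W[y:y+h,x:x+w]=i[:h,:w]
A=crop(s,130,170,60,70,5);D=crop(c,165,125,75,50,5)
put(A,0,0);put(B,300,0);put(crop(s,335,180,50,50,5),545,0);put(D,0,355);put(crop(c,255,285,70,55,5),390,300)
cv2.imwrite("pics/crops.png",W)
E
```

```text
[ 10.83936296 356.02731648] [40.16696416 62.75327362]
```

View pics/crops.png

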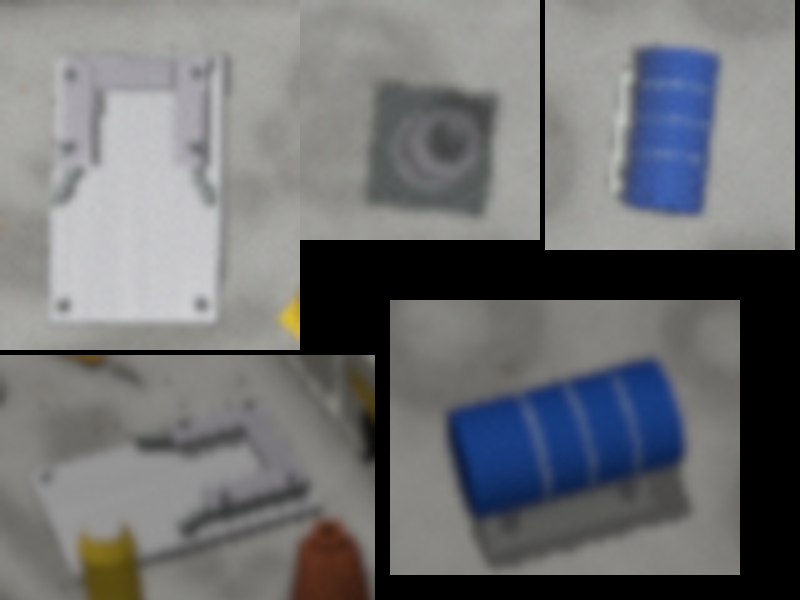

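```bash
python3 - <<'E'
from h import *
from bench import status
s=load("top0.npz");c=load("scene0.npz")
for n,uv,z in [("postfoot",(282,229.5),8),("posttip",(285,228),113),("dockFL",(140,234.4),10),("FR",(173.2,234.4),10),("BL",(141,181),10),("BR",(174.4,181),10),("beak",(360.4,205.8),60),("ball",(214,153),459),("yellow",(200,232),8),("green",(244,232),8),("rust",(207,193),0),("white",(269,181),0),("oiler",(317,185),0)]:
    print(n,ray(s,uv,z).round())
# masks
hsv=cv2.cvtColor(s["pixels"],cv2.COLOR_RGB2HSV)
m=cv2.inRange(hsv,(105,150,80),(125,255,255));m[:, :330]=0
k=cv2.findContours(m,0,2)[0];k=max(k,key=cv2.contourArea);r=cv2.minAreaRect(k);print(r)
print([ray(s,p,50+0).round(1) for p in cv2.boxPoints(r)])
o=status.observe();print(Ro.from_quat(o["tcp_rot"]).as_matrix().round(3))
E
```

```text
postfoot [ 440. -107.    8.]
posttip [ 441. -108.  113.]
dockFL [434. 308.  10.]
FR [432. 212.  10.]
BL [591. 309.  10.]
BR [590. 210.  10.]
beak [ 502. -329.   60.]
ball [574.  49. 459.]
yellow [437. 134.   8.]
green [435.   5.   8.]
rust [553. 114.   0.]
white [587. -72.   0.]
oiler [ 572. -217.    0.]
((359.0, 216.0), (8.0, 12.0), 90.0)
[array([ 485.4, -309.2,   50. ]), array([ 484.8, -343.7,   50. ]), array([ 461.9, -342.5,   50. ]), array([ 462.5, -308.1,   50. ])]
[[ 0.955 -0.295 -0.   ]
 [-0.295 -0.955 -0.002]
 [ 0.     0.002 -1.   ]]
```

Units first: shifts go in units of 50 mm. So 334 mm is 6.68, 175 mm is 3.5.

```bash
python3 -m handwheel '[6.68, 3.5, -0.94, 0, 0, -0.3, 85, 6.68, 3.5, -0.94, 0, 0, -0.3, 85, 6.68, 3.5, -0.94, 0, 0, -0.3, 85, 6.68, 3.5, -0.94, 0, 0, -0.3, 85, 6.68, 3.5, -0.94, 0, 0, -0.3, 85, 6.68, 3.5, -0.94, 0, 0, -0.3, 85, 6.68, 3.5, -0.94, 0, 0, -0.3, 85, 6.68, 3.5, -0.94, 0, 0, -0.3, 85, 6.68, 3.5, -0.94, 0, 0, -0.3, 85, 6.68, 3.5, -0.94, 0, 0, -0.3, 85, 6.68, 3.5, -0.94, 0, 0, -0.3, 85, 6.68, 3.5, -0.94, 0, 0, -0.3, 85]'
cat >> h.py <<'E'
def snap(n,f):
    from bench import vision,status
    s=vision.snapshot(n);np.savez(f,**s);o=status.observe()
    print(round(o["clock"],2),o["position"].round(1),o["tcp_rot"].round(4),"q",o["joint_positions"].round(2),"F",o["force"].round(1),o["finger_gap"].round(1),round(o["finger_force"],1));return s
E
python3 - <<'E'
from h import *
s=snap("wrist","w1.npz");cv2.imwrite("pics/w1.png",s["pixels"][:,:,::-1]);print(-s["R"].T@s["t"],s["R"].round(3))
E
```

```text
clock: 1.1
position: [429.8, 259.4, 299.7]
tcp_rot: [1.0, -0.001, -0.001, 0.0]
force: [-0.2, 0.0, -0.3]
finger_gap: 85.1
finger_force: 0.0Traceback (most recent call last):
  File "<stdin>", line 2, in <module>
  File "h.py", line 13, in snap
    print(round(o["clock"],2),o["position"].round(1),o["tcp_rot"].round(4),"q",o["joint_positions"].round(2),"F",o["force"].round(1),o["finger_gap"].round(1),round(o["finger_force"],1));return s
                                                                                                                                     ^^^^^^^^^^^^^^^^^^^^^
AttributeError: 'float' object has no attribute 'round'
```

```bash
sed -i 's/o\["finger_gap"\].round(1)/round(o["finger_gap"],1)/' h.py
python3 - <<'E'
from h import *
s=load("w1.npz");cv2.imwrite("pics/w1.png",s["pixels"][:,:,::-1]);print(-s["R"].T@s["t"],s["R"].round(3),s["camera_matrix"])
E
```

```text
[499.68589101 259.23233239 420.18065075] [[-0.001 -1.     0.   ]
 [-0.962  0.001  0.274]
 [-0.274 -0.    -0.962]] [[265.15687503   0.         253.90632738]
 [  0.         265.15687503 188.95388262]
 [  0.           0.           1.        ]]
```

View pics/w1.png

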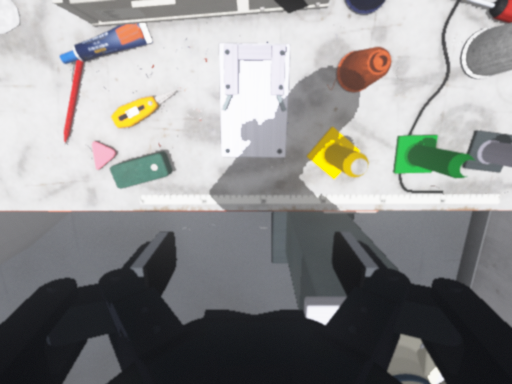

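The wrist camera sees the dock at x 220-290, y 43-157, with part of it in the arm's shadow. The steel post is at (490,150).

```bash
python3 - <<'E'
from h import *
s=load("w1.npz");i=crop(s,210,30,100,136,5)[:600];
t=load("top0.npz");j=crop(t,130,170,60,70,5)
W=np.zeros((600,800,3),np.uint8);W[:600,:500]=i[:600];W[:350,500:800]=j;
W[360:600,500:740]=crop(s,460,120,52,52,5)[:240,:240]
for k in range(0,100,10): cv2.putText(W,str(210+k),(k*5,8),0,.3,(0,0,255));cv2.line(W,(k*5,10),(k*5,16),(0,0,255))
for k in range(0,120,10): cv2.putText(W,str(30+k),(0,k*5+4),0,.3,(0,0,255))
cv2.imwrite("pics/c2.png",W)
E
```

```text
(no output)
```

View pics/c2.png

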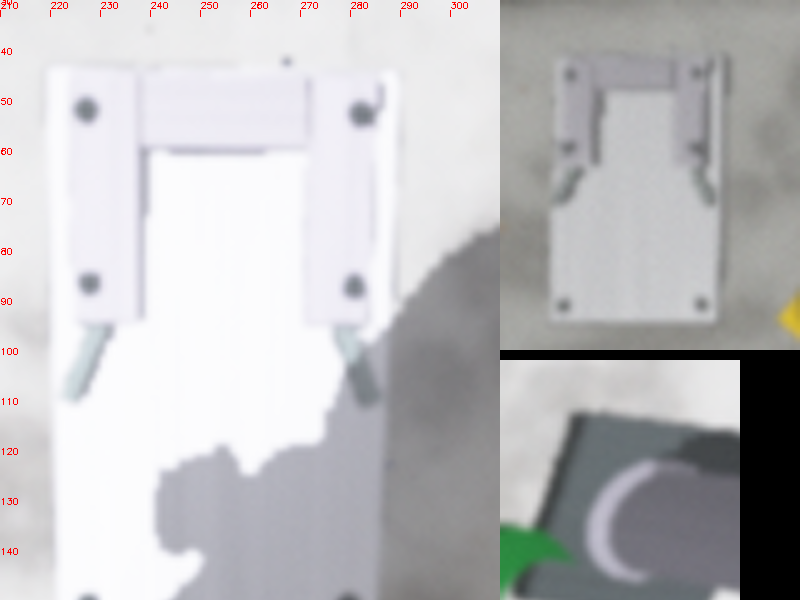

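```bash
python3 - <<'E'
from h import *
s=load("w1.npz")
for z,ps in [(24.5,[(238.5,93),(237.9,60),(270.8,94),(271.4,60),(239,59.3),(271,59.3)]),(10,[(220.8,140),(219.2,50),(286.6,140),(289,50),(220,43.3),(289,43.8)])]:
    for p in ps: print(z,p,ray(s,p,z).round(1))
t=load("top0.npz")
q=lambda x,y:(130+(x-500)/5,170+y/5)
for z,p in [(10,(551,322)),(10,(716,322)),(24.5,(603,162)),(24.5,(673,162)),(24.5,(599,91)),(24.5,(676,91)),(10,(554,55)),(10,(724,57))]: print(z,p,ray(t,q(*p),z).round(1))
E
```

```text
24.5 (238.5, 93) [527.3 280.7  24.5]
24.5 (237.9, 60) [569.6 280.9  24.5]
24.5 (270.8, 94) [525.9 235.3  24.5]
24.5 (271.4, 60) [569.6 235.2  24.5]
24.5 (239, 59.3) [570.5 279.3  24.5]
24.5 (271, 59.3) [570.5 235.8  24.5]
10 (220.8, 140) [460.6 309.7  10. ]
10 (219.2, 50) [585.  307.6  10. ]
10 (286.6, 140) [460.5 209.1  10. ]
10 (289, 50) [585.  209.9  10. ]
10 (220, 43.3) [593.4 306.2  10. ]
10 (289, 43.8) [592.8 210.2  10. ]
10 (551, 322) [433.5 307.8  10. ]
10 (716, 322) [431.8 211.6  10. ]
24.5 (603, 162) [525.5 275.5  24.5]
24.5 (673, 162) [524.8 234.7  24.5]
24.5 (599, 91) [567.3 278.5  24.5]
24.5 (676, 91) [566.6 233.5  24.5]
10 (554, 55) [591.3 309.2  10. ]
10 (724, 57) [588.5 208.4  10. ]
```

```bash
python3 -m handwheel '[-0.5, 0.8, 0, 0, 0, 0, 85, -0.8, 1.6, 0, 0, 0, 0, 85, -0.8, 2.4, 0, 0, 0, 0, 85, -0.8, 3.2, 0, 0, 0, 0, 85, -0.8, 4, 0, 0, 0, 0, 85, -0.8, 4.8, 0, 0, 0, 0, 85, -0.8, 5.6, 0, 0, 0, 0, 85, -0.4, 6.3, 0, 0, 0, 0, 85, 0, 7, 0, 0, 0, 0, 85, 0, 7.32, 0, 0, 0, 0, 85, 0, 7.32, 0, 0, 0, 0, 85]'
python3 - <<'E'
from h import *
s=snap("wrist","w2.npz")
W=np.zeros((384,800,3),np.uint8);W[:,:512]=s["pixels"][:,:,::-1]
u,v=proj(s,[440,-107,50]).astype(int);print(u,v)
W[:380,520:800]=crop(s,u-35,v-50,70,95,4)
cv2.imwrite("pics/w2.png",W)
E
```

```text
clock: 2.07
position: [430.2, -107.8, 299.4]
tcp_rot: [1.0, -0.001, -0.001, 0.0]
force: [-0.6, 0.7, -0.2]
finger_gap: 84.8
finger_force: 0.0
2.12 [ 429.9 -106.5  299.6] [ 1.e+00 -5.e-04 -8.e-04 -1.e-04] q [ 0.11  0.03 -0.04 -0.   -1.5   1.46] F [-0.6 -0.2 -0.1] 84.6 0.0
253 157
```

View pics/w2.png

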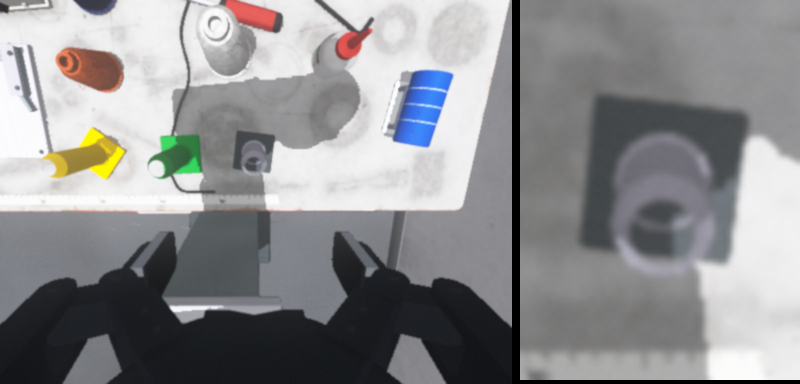

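```bash
python3 - <<'E'
from h import *
s=load("w2.npz");q=lambda x,y:(218+(x-520)/4,107+y/4)
P=[ray(s,q(*p),8)[:2] for p in [(595,95),(748,114),(727,265),(582,246)]]
print(np.round(P,1),np.mean(P,0))
for a in range(4):
    d=P[(a+1)%4]-P[a];print(np.hypot(*d),np.degrees(np.arctan2(d[1],d[0])))
print(ray(s,q(661,224),101))
hsv=cv2.cvtColor(s["pixels"],cv2.COLOR_RGB2HSV)
m=cv2.inRange(hsv,(100,130,50),(128,255,255));m[:, :380]=0;m[:60]=0;m=cv2.morphologyEx(m,3,np.ones((7,7)))
k=max(cv2.findContours(m,0,2)[0],key=cv2.contourArea);r=cv2.minAreaRect(k);print(r)
print([ray(s,p,50).round(1) for p in cv2.boxPoints(r)],cv2.contourArea(k))
E
```

```text
[[ 474.4  -82. ]
 [ 467.2 -140.3]
 [ 408.2 -133.2]
 [ 416.   -75.8]] [ 441.44974519 -107.85147172]
58.709971012584866 -97.00058973122964
59.37933556371942 173.1300690608278
57.918540627612764 82.32183651536015
58.70164016513046 -6.091955366171338
[ 441.79587077 -107.23378905  101.        ]
((422.20001220703125, 106.4000015258789), (37.31487274169922, 80.95429229736328), 18.43494987487793)
[array([ 465.8, -297.7,   50. ]), array([ 562.5, -316.7,   50. ]), array([ 548.5, -364.7,   50. ]), array([ 449.5, -349.4,   50. ])] 2654.5
```

The post stands at (441.6, -107.5), yawed about -7°. The foot corners and the z=101 ring agree on that. I'm grasping it now.

To row units: 225 mm is 4.5, 6 mm is 0.12.

```bash
python3 -m handwheel '[0.12, 0.02, 0.8, 0, 0, 0.12, 85, 0.24, 0.02, 1.6, 0, 0, 0.12, 85, 0.24, 0.02, 2.4, 0, 0, 0.12, 85, 0.24, 0.02, 3.2, 0, 0, 0.12, 85, 0.24, 0.02, 3.8, 0, 0, 0.12, 85, 0.24, 0.02, 4.2, 0, 0, 0.12, 85, 0.24, 0.02, 4.5, 0, 0, 0.12, 85, 0.24, 0.02, 4.5, 0, 0, 0.12, 85, 0.24, 0.02, 4.5, 0, 0, 0.12, 30, 0.24, 0.02, 4.5, 0, 0, 0.12, 25, 0.24, 0.02, 4.5, 0, 0, 0.12, 20, 0.24, 0.02, 4.5, 0, 0, 0.12, 20]' 60
python3 -m handwheel '[0, 0, 0, 0, 0, 0, 20, 0, 0, 0, 0, 0, 0, 20, 0, 0, 0, 0, 0, 0, 20, 0, 0, 0, 0, 0, 0, 20]'
```

```text
clock: 3.12
position: [442.8, -107.0, 76.5]
tcp_rot: [0.998, -0.06, 0.001, -0.0]
force: [0.8, 0.4, -0.6]
finger_gap: 38.4
finger_force: 0.0
clock: 3.45
position: [442.6, -107.3, 76.6]
tcp_rot: [0.998, -0.06, 0.001, -0.0]
force: [-1.8, 1.8, 6.6]
finger_gap: 30.8
finger_force: 59.0
```

To row units: -150 mm is -3, -15 mm is -0.3.

```bash
python3 -m handwheel '[0, 0, -0.3, 0, 0, 0, 20, 0, 0, -1, 0, 0, 0, 20, 0, 0, -1.8, 0, 0, 0, 20, 0, 0, -2.6, 0, 0, -0.06, 20, 0, 0, -3, 0, 0, -0.12, 20, 0, 0, -3, 0, 0, -0.12, 20]'
python3 -m handwheel '[-0.2, -0.8, 0, 0, 0, 0, 20, -0.4, -1.6, 0, 0, 0, 0, 20, -0.4, -2.4, 0, 0, 0, 0, 20, -0.4, -3.2, 0, 0, 0, 0, 20, -0.4, -4, 0, 0, 0, 0, 20, -0.4, -4.8, 0, 0, 0, 0, 20, -0.2, -5.6, 0, 0, 0, 0, 20, 0.2, -6.3, 0, 0, 0, 0, 20, 0.4, -6.9, 0, 0, 0, 0, 20, 0.52, -7.3, 0, 0, 0, 0, 20, 0.52, -7.3, 0, 0, 0, 0, 20, 0.52, -7.3, 0, 0, 0, 0, 20]'
python3 - <<'E'
from h import *
s=snap("wrist","w3.npz");t=snap("top","t3.npz")
W=np.zeros((600,800,3),np.uint8);W[:384,:512]=s["pixels"][:,:,::-1]
W[:400,520:800]=crop(t,125,165,56,80,5)
c=snap("scene","s3.npz");W[390:600,:500]=crop(c,120,100,125,52,4)[:210]
cv2.imwrite("pics/w3.png",W)
E
```

```text
clock: 3.95
position: [444.1, -107.7, 230.5]
tcp_rot: [1.0, 0.002, 0.005, 0.0]
force: [-0.2, -0.4, -3.6]
finger_gap: 30.9
finger_force: 60.6
clock: 4.95
position: [466.8, 258.1, 222.7]
tcp_rot: [1.0, 0.0, -0.002, 0.001]
force: [-0.6, -0.2, -4.5]
finger_gap: 30.7
finger_force: 61.5
5.0 [466.8 257.3 223.3] [ 1.0e+00 -1.0e-04 -1.8e-03  1.1e-03] q [ 0.8   0.24  0.01 -0.   -1.35  0.77] F [-0.9 -0.2 -4.6] 30.8 61.5
5.05 [467.  256.9 223.9] [ 1.0e+00 -3.0e-04 -1.3e-03  8.0e-04] q [ 0.8   0.23  0.01 -0.   -1.35  0.77] F [-0.6 -0.5 -4.4] 30.6 61.5
5.1 [467.2 256.7 224.5] [ 1.e+00 -4.e-04 -8.e-04  5.e-04] q [ 0.8   0.23  0.01 -0.   -1.35  0.77] F [ 0.2  0.6 -4.8] 30.8 61.5Traceback (most recent call last):
  File "<stdin>", line 5, in <module>
ValueError: could not broadcast input array from shape (208,500,3) into shape (210,500,3)
```

To row units: 135 mm is 2.7, 128 mm is 2.56.

```bash
python3 -m handwheel '[0, 0, 0.8, 0, 0, 0, 20, 0, 0, 1.6, 0, 0, 0, 20, 0, 0, 2.2, 0, 0, 0, 20, 0, 0, 2.56, 0, 0, 0, 20, 0, 0, 2.7, 0, 0, 0, 20, 0, 0, 2.7, 0, 0, 0, 20, 0, 0, 2.7, 0, 0, 0, 20]'
python3 - <<'E'
from h import *
s=snap("wrist","w3.npz");t=snap("top","t3.npz");c=snap("scene","s3.npz")
W=np.zeros((600,800,3),np.uint8);W[:384,:512]=s["pixels"][:,:,::-1]
W[:400,520:800]=crop(t,125,165,56,80,5)
W[390:598,:500]=crop(c,130,100,125,52,4)
cv2.imwrite("pics/w3.png",W)
E
```

```text
clock: 5.68
position: [468.6, 257.7, 91.6]
tcp_rot: [1.0, -0.0, 0.001, -0.001]
force: [0.6, 0.5, -4.4]
finger_gap: 30.5
finger_force: 61.5
5.73 [468.9 258.2  92.1] [ 1.      0.      0.0014 -0.001 ] q [ 0.8   0.33 -0.22  0.   -1.02  0.77] F [-1.1  0.1 -4.7] 30.7 61.5
5.78 [468.9 258.3  92.3] [ 1.0e+00  1.0e-04  1.5e-03 -1.2e-03] q [ 0.8   0.33 -0.22  0.   -1.02  0.77] F [ 0.   0.3 -5.2] 30.7 61.5
5.83 [468.8 258.3  92.1] [ 1.0e+00  1.0e-04  1.4e-03 -1.2e-03] q [ 0.8   0.33 -0.22  0.   -1.02  0.77] F [-0.4 -0.  -3.9] 30.2 61.5
```

View pics/w3.png

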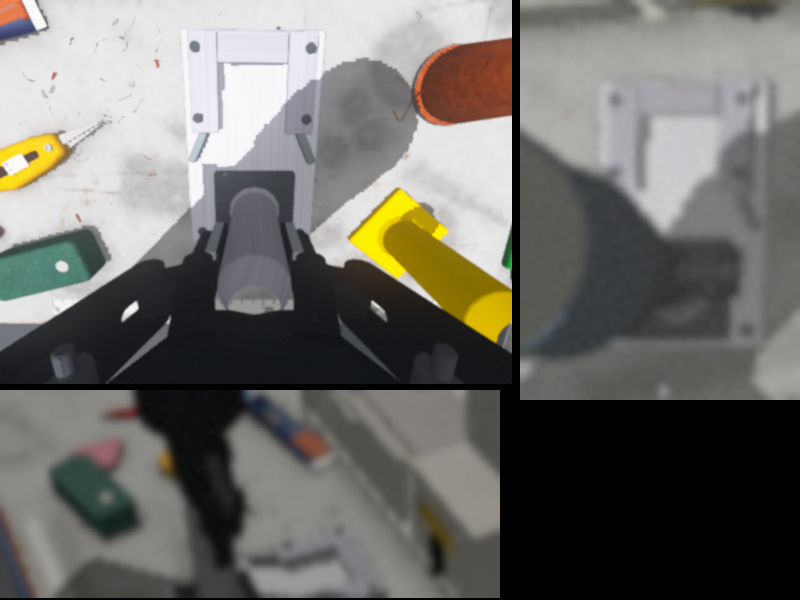

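The foot sits square, with its far corners at (215,171) and (296,171). The lip front corners are near (217,133) and (286,133). I'll compute the lateral offset.

```bash
python3 - <<'E'
from h import *
s=load("w3.npz");g=cv2.cvtColor(s["pixels"],cv2.COLOR_RGB2GRAY).astype(int)
for r in (70,100,120): print(r,'L',g[r,205:232],'R',g[r,275:300])
for r in (176,185): print(r,g[r,205:232],g[r,285:305])
for u in (222,285): print(u,g[160:180,u])
for p in [(217.5,131),(287,131),(220,70),(288.5,70)]: print(p,ray(s,p,24.5))
for p in [(215,172),(296,172)]: print(p,ray(s,p,23))
E
```

```text
70 L [235 234 232 234 235 237 237 237 236 236 234 218 179 166 171 174 176 177
 193 233 246 248 248 248 249 250 250] R [246 247 248 248 248 247 246 246 247 247 247 244 228 214 228 233 235 235
 235 236 236 236 235 235 234]
100 L [238 236 235 235 235 237 239 239 238 238 238 233 211 180 174 176 186 219
 240 246 248 248 248 248 249 250 250] R [248 248 249 248 247 246 246 247 248 245 231 203 179 166 162 156 150 151
 149 150 148 147 145 145 146]
120 L [238 237 236 235 235 237 239 240 239 239 239 238 227 188 169 173 177 195
 234 245 248 248 248 248 249 250 250] R [174 174 173 170 168 168 170 171 167 156 141 138 142 146 146 146 145 145
 143 143 141 141 140 142 141]
176 [168 170 171 170 168 168 168 163 142 107  89  85  86  85  86  85  85  88
  95  99  93  85  83  82  83  83  83] [ 68  67  66  66  65  65  65  65  68  85 126 148 153 154 156 156 154 152
 153 155]
185 [165 166 169 169 166 165 165 165 158 125  90  82  81  82  80  79  79  79
  78  79  79  78  78  78  77  77  76] [ 64  65  65  64  65  65  63  64  73 105 137 151 152 156 156 155 152 154
 152 154]
222 [247 247 247 247 247 244 226 184 167 160 129  94  85  89  90  91  88  85
  83  82]
285 [158 158 158 159 158 158 157 157 157 149 121  82  66  66  67  66  68  66
  65  65]
(217.5, 131) [526.95623523 282.87658398  24.5       ]
(287, 131) [526.98582146 234.71396771  24.5       ]
(220, 70) [565.95082477 279.81258349  24.5       ]
(288.5, 70) [565.96995585 235.07641716  24.5       ]
(215, 172) [497.63238497 285.97373978  23.        ]
(296, 172) [497.67682035 226.97200483  23.        ]
```

The dock's lips are about 1 mm to +y of the foot. I'll correct for that, hover about 1 mm above the plate and slide.

To row units: 2 mm is 0.04, -1 mm is -0.02.

```bash
python3 -m handwheel '[0, -0.02, 0.04, 0, 0, 0, 20, 0, -0.02, 0.086, 0, 0, 0, 20, 0.2, -0.02, 0.086, 0, 0, 0, 20, 0.4, -0.02, 0.086, 0, 0, 0, 20, 0.56, -0.02, 0.086, 0, 0, 0, 20, 0.72, -0.02, 0.086, 0, 0, 0, 20, 0.88, -0.02, 0.086, 0, 0, 0, 20, 1, -0.02, 0.086, 0, 0, 0, 20, 1, -0.02, 0.086, 0, 0, 0, 20]'
python3 - <<'E'
from h import *
s=snap("wrist","w4.npz")
E
```

```text
clock: 6.58
position: [519.7, 258.9, 86.6]
tcp_rot: [1.0, -0.0, 0.001, -0.0]
force: [-1.5, -0.9, 3.8]
finger_gap: 30.4
finger_force: 62.3
6.63 [519.6 258.9  86.6] [ 1.0e+00 -0.0e+00  1.2e-03 -4.0e-04] q [ 0.73  0.42 -0.1   0.   -1.05  0.84] F [ 0.5 -0.5  2.5] 30.6 62.2
```

```bash
python3 -m handwheel '[0.12, 0, -0.01, 0, 0, 0, 20, 0.24, 0, -0.01, 0, 0, 0, 20, 0.36, 0, -0.01, 0, 0, 0, 20, 0.46, 0, -0.01, 0, 0, 0, 20, 0.52, 0, -0.01, 0, 0, 0, 20, 0.52, 0, -0.01, 0, 0, 0, 20]'
python3 -m handwheel '[0.02, 0, 0, 0, 0, 0, 20, 0.04, 0, 0, 0, 0, 0, 20, 0.04, 0, 0, 0, 0, 0, 20]'
python3 -m handwheel '[0.02, 0, 0, 0, 0, 0, 20, 0.04, 0, 0, 0, 0, 0, 20, 0.04, 0, 0, 0, 0, 0, 20]'
```

```text
clock: 7.13
position: [544.7, 258.7, 86.7]
tcp_rot: [1.0, 0.0, 0.0, -0.0]
force: [-3.4, 0.3, 5.0]
finger_gap: 30.7
finger_force: 62.5
clock: 7.38
position: [546.0, 258.7, 86.8]
tcp_rot: [1.0, 0.0, -0.0, 0.0]
force: [-5.1, 0.5, 6.0]
finger_gap: 30.5
finger_force: 62.6
clock: 7.63
position: [548.0, 258.7, 86.8]
tcp_rot: [1.0, 0.0, 0.0, -0.0]
force: [-4.7, 0.2, 5.7]
finger_gap: 30.5
finger_force: 62.6
```

To row units: 2 mm is 0.04, 1 mm is 0.02.

```bash
python3 -m handwheel '[0.02, 0, -0.006, 0, 0, 0, 20, 0.04, 0, -0.006, 0, 0, 0, 20, 0.04, 0, -0.006, 0, 0, 0, 20]'
python3 -m handwheel '[0.02, 0, 0, 0, 0, 0, 20, 0.04, 0, 0, 0, 0, 0, 20, 0.04, 0, 0, 0, 0, 0, 20]'
```

```text
clock: 7.88
position: [550.0, 258.6, 86.8]
tcp_rot: [1.0, 0.0, 0.0, 0.0]
force: [-3.7, -0.3, 4.4]
finger_gap: 30.7
finger_force: 62.4
clock: 8.13
position: [551.4, 258.6, 86.9]
tcp_rot: [1.0, 0.0, -0.001, 0.0]
force: [-6.8, -0.7, 7.8]
finger_gap: 30.4
finger_force: 62.6
```

To row units: 1 mm is 0.02, 2 mm is 0.04.

```bash
python3 -m handwheel '[0.02, 0, 0, 0, 0, 0, 20, 0.04, 0, 0, 0, 0, 0, 20, 0.04, 0, 0, 0, 0, 0, 20]'
python3 - <<'E'
from h import *
s=snap("wrist","w5.npz")
W=np.zeros((384,800,3),np.uint8);W[:,:512]=s["pixels"][:,:,::-1]
W[:380,520:800]=crop(s,190,50,140,190,2)
cv2.imwrite("pics/w5.png",W)
E
```

```text
clock: 8.38
position: [552.1, 258.6, 87.1]
tcp_rot: [1.0, -0.0, -0.002, 0.0]
force: [-11.6, 0.3, 12.7]
finger_gap: 30.8
finger_force: 63.0
8.43 [552.1 258.6  87.1] [ 1.0e+00 -0.0e+00 -1.7e-03  1.0e-04] q [ 0.69  0.47 -0.01 -0.   -1.09  0.88] F [-12.    0.5  12.2] 30.6 63.0
```

View pics/w5.png

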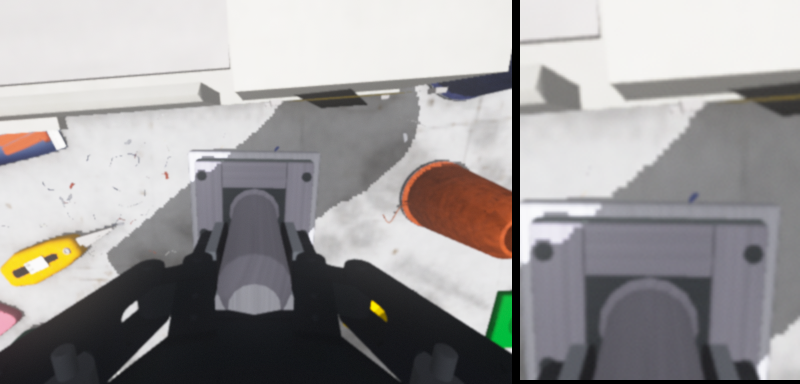

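The foot's dark plate is under both lips and butts against the stop lip, and the resistance is stiff. That means it is home. I'll relieve the push, release and back out.

To row units: -1.5 mm is -0.03, -1 mm is -0.02.

```bash
python3 -m handwheel '[-0.02, 0, -0.01, 0, 0, 0, 20, -0.03, 0, -0.01, 0, 0, 0, 20, -0.03, 0, -0.01, 0, 0, 0, 20]'
python3 -m handwheel '[0, 0, 0, 0, 0, 0, 60, 0, 0, 0, 0, 0, 0, 85, 0, 0, 0, 0, 0, 0, 85, 0, 0, 0, 0, 0, 0, 85, 0, 0, 0, 0, 0, 0, 85, 0, 0, 0, 0, 0, 0, 85]'
python3 -m handwheel '[-0.3, 0, 0, 0, 0, 0, 85, -1, 0, 0, 0, 0, 0, 85, -1.8, 0, -0.6, 0, 0, 0, 85, -2.4, 0, -1.4, 0, 0, 0, 85, -2.6, 0, -2.2, 0, 0, 0, 85, -2.8, 0, -3, 0, 0, 0, 85, -2.8, 0, -3.6, 0, 0, 0, 85, -2.8, 0, -4, 0, 0, 0, 85, -2.8, 0, -4, 0, 0, 0, 85]'
python3 - <<'E'
from h import *
s=snap("wrist","w6.npz");t=snap("top","t6.npz")
W=np.zeros((600,800,3),np.uint8);W[:600,:400]=crop(s,205,20,100,150,4)
W[:480,410:800]=crop(t,125,165,65,80,6)
cv2.imwrite("pics/w6.png",W)
E
```

```text
clock: 8.68
position: [551.5, 258.6, 86.9]
tcp_rot: [1.0, 0.0, -0.001, 0.0]
force: [-6.5, 0.6, 6.4]
finger_gap: 30.9
finger_force: 62.3
clock: 9.18
position: [552.5, 258.6, 87.2]
tcp_rot: [1.0, 0.0, 0.0, 0.0]
force: [-0.2, -0.0, -0.5]
finger_gap: 84.8
finger_force: 0.0
clock: 9.93
position: [414.0, 259.8, 293.9]
tcp_rot: [1.0, 0.001, 0.005, -0.004]
force: [0.7, 0.5, -0.2]
finger_gap: 85.1
finger_force: 0.0
9.98 [413.1 259.5 290.6] [ 1.0e+00  3.0e-04  2.5e-03 -2.6e-03] q [ 0.88  0.12  0.03  0.   -1.48  0.69] F [-0.3 -0.4 -0.8] 84.9 0.0
10.03 [412.4 259.  288.2] [ 1.0e+00  2.0e-04  7.0e-04 -1.1e-03] q [ 0.88  0.12  0.03 -0.   -1.48  0.69] F [ 0.1 -0.1 -0.4] 85.1 0.0
```

View pics/w6.png

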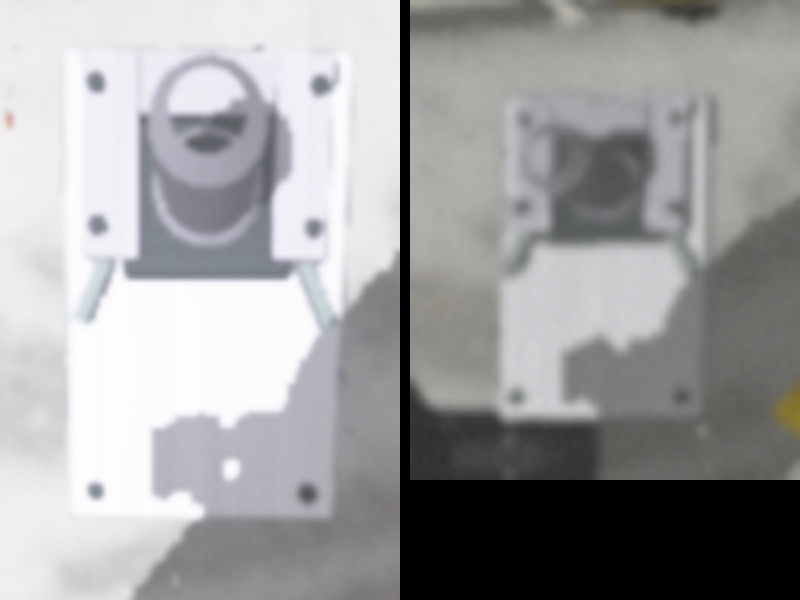

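Foot is docked under the lips. Its front edge is at crop row 277, the lip front at about 260 and the post-top ring centre near (208,122). I'll check the numbers.

```bash
python3 - <<'E'
from h import *
s=load("w6.npz");q=lambda x,y:(205+x/4,20+y/4)
print("foot front bottom",[ray(s,q(x,277),10).round(1) for x in(130,290)])
print("lip front",[ray(s,q(x,259),24.5).round(1) for x in(105,310)])
print("lip inner",[ray(s,q(*p),24.5).round(1) for p in((139,250),(274,250),(137,130),(277,130))])
print("plate back",ray(s,q(200,47),10).round(1),"front",ray(s,q(200,516),10).round(1))
print("ring",ray(s,q(209,122),111).round(1))
print("root",ray(s,q(206,195),18).round(1))
E
```

```text
foot front bottom [array([520.3, 285.6,  10. ]), array([520.3, 228.2,  10. ])]
lip front [array([524.7, 293.2,  24.5]), array([524.8, 222.5,  24.5])]
lip inner [array([527.6, 281.4,  24.5]), array([527.7, 235. ,  24.5]), array([565.2, 281.6,  24.5]), array([565.2, 234.8,  24.5])]
plate back [593.9 260.7  10. ] front [434.8 260.2  10. ]
ring [548.8 257.8 111. ]
root [546.2 258.4  18. ]
```

The post is home: its foot centre is within about 1 mm of the pocket estimate. Next is the beaker.

To row units: 400 mm is 8, 320 mm is 6.4.

```bash
python3 -m handwheel '[-0.24, 0.8, 0, 0, 0, 0, 85, -0.24, 1.6, 0, 0, 0, 0, 85, -0.24, 2.4, 0, 0, 0, 0, 85, -0.24, 3.2, 0, 0, 0, 0, 85, -0.24, 4, 0, 0, 0, 0, 85, -0.24, 4.8, 0, 0, 0, 0, 85, -0.24, 5.6, 0, 0, 0, 0, 85, -0.24, 6.4, 0, 0, 0, 0, 85, -0.24, 7.2, 0, 0, 0, 0, 85, -0.24, 8, 0, 0, 0, 0, 85, 0, 8.8, 0, 0, 0, 0, 85, 0.2, 9.5, 0, 0, 0, 0, 85]'
python3 -m handwheel '[0.4, 0.8, 0.1, 0, 0, 0, 85, 0.7, 1.5, 0.4, 0, 0, 0, 85, 0.9, 2, 0.4, 0, 0, 0, 85, 0.9, 2.1, 0.4, 0, 0, 0, 85, 0.9, 2.1, 0.4, 0, 0, 0, 85]'
python3 - <<'E'
from h import *
s=snap("wrist","w7.npz")
W=np.zeros((600,800,3),np.uint8);W[:384,:512]=s["pixels"][:,:,::-1]
u,v=proj(s,[505,-330,50]).astype(int);print(u,v)
W[:500,520:800]=crop(s,u-35,v-62,70,125,4)
cv2.imwrite("pics/w7.png",W)
E
```

```text
clock: 11.03
position: [421.5, -218.8, 285.9]
tcp_rot: [1.0, -0.0, -0.001, -0.0]
force: [0.1, 0.8, 0.8]
finger_gap: 85.1
finger_force: 0.0
clock: 11.45
position: [466.8, -322.8, 264.1]
tcp_rot: [1.0, -0.001, -0.003, -0.001]
force: [0.2, 0.8, 0.1]
finger_gap: 85.1
finger_force: 0.0
11.5 [ 466.9 -321.7  265.3] [ 1.0e+00 -7.0e-04 -1.6e-03 -8.0e-04] q [-0.33  0.29  0.18 -0.   -1.47  1.9 ] F [-0.2  0.8 -0.1] 85.0 0.0
259 139
```

View pics/w7.png

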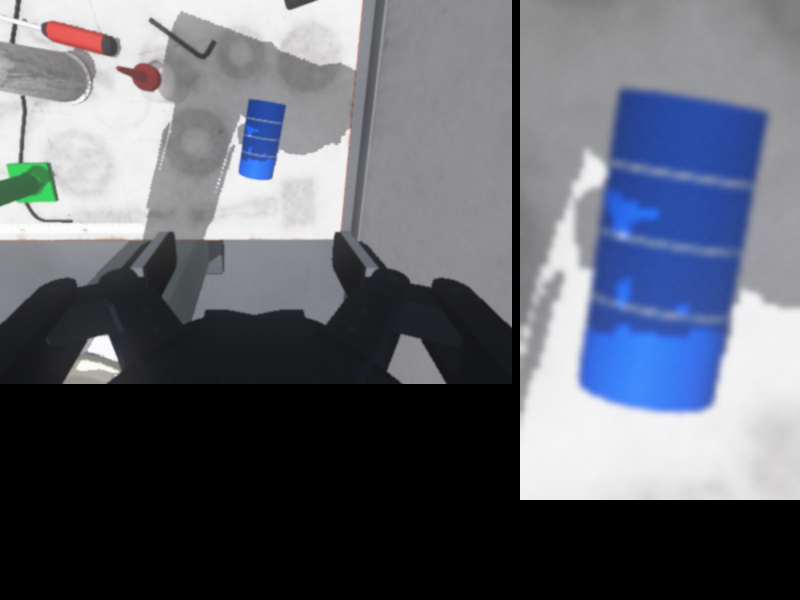

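The beaker runs from about (620,90) to (650,410) in the crop. I'll check which end is open from the scene view's pixel values, since that camera sees the -x end face, and then fit the axis.

```bash
python3 - <<'E'
from h import *
c=load("scene0.npz");p=c["pixels"]
print("cam",(-c["R"].T@c["t"]).round())
for r in range(303,330,2): print(r," ".join("%3d"%v for v in p[r,262:315,2]))
s=load("w7.npz");hsv=cv2.cvtColor(s["pixels"],cv2.COLOR_RGB2HSV)
m=cv2.inRange(hsv,(100,110,40),(128,255,255));m[:, :225]=0;m[:85]=0;m[190:]=0;m=cv2.morphologyEx(m,3,np.ones((7,7)))
k=max(cv2.findContours(m,0,2)[0],key=cv2.contourArea);print(cv2.boundingRect(k))
cam=-s["R"].T@s["t"]
# tangent lines of cylinder: left/right edges -> planes through the camera; axis at z=50
E=[]
for side in (0,1):
    pts=[]
    for r in range(112,170,3):
        c_=np.where(m[r])[0]; pts.append(ray(s,((c_.min()-.0) if side==0 else c_.max()+1-.0,r),50)-[0,0,0])
    pts=np.array(pts); f=np.polyfit(pts[:,0],pts[:,1],1);print("edge",f,np.std(pts[:,1]-np.polyval(f,pts[:,0])));E.append(f)
f=(E[0]+E[1])/2;print("mid",f,np.arctan(f[0]))
d=np.array([1,f[0]]);x=505
w=abs(np.polyval(E[0],x)-np.polyval(E[1],x));print("width",w,"y at 505",np.polyval(f,505),"cam",cam)
for r0 in (np.where(m.any(1))[0].min(),np.where(m.any(1))[0].max()+1):
    cols=np.where(m[min(r0,np.where(m.any(1))[0].max())])[0]; print(r0,[ray(s,(cols.mean(),r0),z).round(1) for z in (50,60,73)])
E
```

```text
cam [ 278. -594.  812.]
303 103 102 101 101 103 103 103 103 103 104 105 104 103 101 100 102 103 103 105 108 106 105 106 107 109 109 111 115 120 120 119 118 119 119 120 121 122 124 127 130 127 124 126 125 125 126 126 126 126 124 122 121 119
305 103 102 102 102 103 101 100 101 102 102 101 100 103 104 104 106 108 108 110 115 117 117 116 118 118 120 120 122 124 129 129 126 124 125 126 125 126 126 130 133 134 131 128 128 127 127 127 127 127 126 123 121 119
307 109 109 108 102  95  95 101 105 107 109 111 113 115 115 116 117 119 120 121 125 130 129 126 125 124 125 126 126 126 130 133 132 129 128 127 128 128 128 129 131 133 133 129 126 126 126 124 126 125 123 123 121 120
309 118 118 116 106  87  86 102 114 119 119 121 121 122 124 124 124 125 126 126 127 132 136 132 128 127 127 127 127 127 130 130 133 131 127 126 127 126 127 125 126 128 130 127 125 123 121 121 121 120 119 118 119 123
311 124 123 122 112  88  75  90 113 123 125 125 126 127 126 127 127 127 128 128 128 129 134 136 132 128 127 127 128 126 126 128 130 130 127 124 123 122 123 122 121 122 124 123 118 116 115 113 113 113 111 112 116 
[... 1751 characters left out ...]
 129 129 130 125 113  89  72  73  78  82  78  69  64  65  71  79  84  87  87  86  87  87  87  88  87  86  86  85  84  84  82  80  78  76  75  74  73  78  80  82  83  85  89  99 102 104 108 117 121
(239, 100, 46, 80)
edge [-1.52006329e-01 -2.32889304e+02] 0.5649934335935693
edge [-1.70413902e-01 -2.68007320e+02] 0.37319436332092654
mid [-1.61210116e-01 -2.50448312e+02] -0.15983494881521926
width 44.413840100520986 y at 505 -331.8594202001492 cam [ 537.21128552 -323.28269881  384.2632295 ]
100 [array([ 551.2, -322.8,   50. ]), array([ 550.8, -322.8,   60. ]), array([ 550.2, -322.8,   73. ])]
180 [array([ 452.5, -334.3,   50. ]), array([ 455.1, -333.9,   60. ]), array([ 458.4, -333.5,   73. ])]
```

The end face is only a sliver there and doesn't settle it. I'll put the wrist camera beyond the +x end and read that face.

Units first: shifts go in units of 50 mm. So 110 mm is 2.2, 60 mm is 1.2.

```bash
python3 -m handwheel '[0.8, 0.1, 0.4, 0, 0, 0, 85, 1.6, 0.26, 0.8, 0, 0, 0, 85, 2.2, 0.26, 1.2, 0, 0, 0, 85, 2.2, 0.26, 1.2, 0, 0, 0, 85, 2.2, 0.26, 1.2, 0, 0, 0, 85]'
python3 - <<'E'
from h import *
s=snap("wrist","w8.npz");p=s["pixels"];print((-s["R"].T@s["t"]).round())
u,v=proj(s,[551,-339.5,50]).astype(int);print(u,v,proj(s,[551,-339.5,73]),proj(s,[551,-339.5,27]))
for r in range(v-22,v+20,2): print(r," ".join("%3d"%x for x in p[r,u-30:u+30,2][::2])," | "," ".join("%3d"%x for x in p[r,u-30:u+30,0][::4]))
E
```

```text
clock: 11.92
position: [577.8, -332.1, 203.4]
tcp_rot: [1.0, 0.001, -0.003, -0.001]
force: [-0.6, 0.4, -0.1]
finger_gap: 85.0
finger_force: 0.0
11.97 [ 577.5 -332.9  206.4] [ 1.0e+00  1.0e-03 -1.1e-03 -2.0e-04] q [-0.29  0.51  0.36  0.   -1.43  1.86] F [-0.   0.2  1.5] 85.1 0.0
[ 648. -332.  323.]
260 204 [261.38176009 212.32351075] [260.42763037 198.10282237]
182 239 239 241 242 242 241 242 242 242 242 242 241 242 242 243 243 243 243 243 243 243 242 241 241 242 242 241 239 234 231  |  238 240 241 241 241 240 240 242 242 242 241 240 241 241 234
184 241 241 242 243 242 241 242 243 242 242 242 231 222 241 243 242 240 239 239 241 243 243 242 242 242 242 242 241 237 235  |  240 241 242 241 241 241 219 242 239 237 242 241 241 241 237
186 242 242 242 243 242 242 242 243 241 223 218 193 172 215 220 200 181 179 178 193 237 240 240 242 242 242 241 242 241 239  |  241 241 242 241 240 215 169 216 178 174 235 238 241 240 240
188 242 242 242 242 243 242 243 243 240 178 165 166 165 164 165 162 165 166 164 167 177 179 187 216 217 234 242 242 241 240  |  241 242 242 241 238 162 160 160 161 160 173 1
[... 2510 characters left out ...]
 248 249 249 249 248 247 245 242 240 236 230 220 201 238 245 245 246 246  |  238 241 111  59  60  62  62  63  63  64  64  65  99 243 244
218 241 241 241 234 192 211 228 235 240 243 245 247 248 249 249 249 248 248 246 244 241 236 228 216 205 243 245 245 246 246  |  239 240  92  59  60  60  62  62  63  64  64  65 123 244 245
220 241 241 241 228 195 215 229 235 241 244 246 248 249 249 249 249 248 247 246 243 241 235 227 210 216 245 246 246 247 247  |  239 239  78  59  60  60  63  62  62  66  63  64 158 245 245
222 240 241 243 226 198 220 231 237 242 244 246 248 249 249 249 249 248 247 245 243 240 233 226 205 228 246 247 247 247 247  |  238 241  73  59  59  61  61  61  62  62  64  65 198 245 245
```

To row units: -200 mm is -4, -40 mm is -0.8.

```bash
python3 -m handwheel '[-0.8, 0, 0, 0, 0, 0, 85, -1.6, 0, 0, 0, 0, 0, 85, -2.4, 0, 0, 0, 0, 0, 85, -3.2, 0, 0, 0, 0, 0, 85, -4, 0, 0, 0, 0, 0, 85, -4.74, 0, 0, 0, 0, 0, 85, -4.74, 0, 0, 0, 0, 0, 85, -4.74, 0, 0, 0, 0, 0, 85]'
python3 - <<'E'
from h import *
s=snap("wrist","w9.npz");p=s["pixels"];print((-s["R"].T@s["t"]).round())
u,v=proj(s,[459,-325,50]).astype(int);print(u,v,proj(s,[459,-325,73]),proj(s,[459,-325,27]))
for r in range(max(0,v-22),v+22,2): print(r," ".join("%3d"%x for x in p[r,u-30:u+30,2][::2])," | "," ".join("%3d"%x for x in p[r,u-30:u+30,0][::4]))
s=load("w8.npz");p=s["pixels"];print("w8 G")
for r in range(198,218): print(r," ".join("%3d"%x for x in p[r,236:284,1]))
E
```

```text
clock: 12.63
position: [338.4, -334.2, 210.2]
tcp_rot: [1.0, -0.001, 0.003, 0.002]
force: [1.2, -0.4, -0.6]
finger_gap: 85.1
finger_force: 0.0
12.68 [ 339.8 -334.3  209.8] [ 1.0e+00 -1.0e-04  2.3e-03  1.4e-03] q [-0.45  0.13 -0.17  0.   -1.27  2.02] F [-0.2 -0.3 -0.2] 84.8 0.0
[ 408. -334.  331.]
243 60 [242.90063451  54.88940928] [244.51398334  64.45244832]
38 139 144 150 151 143 143 150 155 158 161 163 166 168 171 171 170 170 168 167 166 164 162 161 157 154 150 146 139 139 160  |  136 146 103  37  37  38  38  40  40  40  42  44  44  48  75
40 139 145 148 150 142 145 150 153 159 162 163 166 167 170 171 169 168 168 168 165 162 162 160 157 152 150 144 137 141 163  |  136 144  93  36  38  37  38  40  41  40  41  45  44  47  85
42 141 147 149 151 141 145 151 155 158 162 164 166 169 170 170 168 168 169 165 163 162 161 157 154 152 149 143 136 145 164  |  138 144  77  37  37  38  39  39  39  39  42  42  45  47 104
44 144 148 149 149 141 147 151 154 160 160 165 167 169 169 169 169 168 168 165 164 162 159 156 154 151 147 142 133 151 166  |  140 144  66  36  38  39  38  39  40  41  42  41  45
[... 6599 characters left out ...]
 128 125 123 119 117 115 113 109 107 103 101  99  98  99  98  96  98  99 100 103 102 101 107 153 220 240 243 243
215 236 206 139 103 100 103 109 111 113 115 118 120 122 125 126 128 130 131 134 134 135 134 133 132 131 130 128 126 123 121 118 117 115 114 113 112 112 112 112 110 109 105 118 171 227 241 243 244
216 235 198 131  99 101 104 110 111 114 118 119 120 123 125 127 129 130 132 133 134 135 136 135 134 133 134 132 132 131 129 128 127 123 124 123 120 119 117 114 112 109 107 124 188 232 242 244 243
217 233 190 124  98 100 106 110 114 115 118 119 121 124 125 128 129 130 133 133 134 135 136 136 135 133 134 133 131 132 131 129 127 125 126 124 121 120 118 116 111 108 106 133 202 237 243 244 244
```

The -x end is a flat, uniform face, so that is the closed bottom. The +x end shows the curved shading of a bore, so the mouth faces +x. I'll need a half-turned grasp, then a pitch to horizontal. First I'll check the arm's kinematics with a free-air tilt.

```bash
python3 -m handwheel '[0, 0, 0, 0, 0.12, 0, 85, 0, 0, 0, 0, 0.24, 0, 85, 0, 0, 0, 0, 0.36, 0, 85, 0, 0, 0, 0, 0.48, 0, 85, 0, 0, 0, 0, 0.6, 0, 85, 0, 0, 0, 0, 0.6, 0, 85, 0, 0, 0, 0, 0.6, 0, 85]'
python3 - <<'E'
from h import *
from scipy.optimize import least_squares
from bench import status
o=status.observe();q=o["joint_positions"];print(q.round(3),o["position"],Ro.from_quat(o["tcp_rot"]).as_matrix().round(3))
D=[(430,-106.5,299.6,.03,-.04,-1.57),(467,257.3,223.5,.23,.01,-1.57),(468.9,258.3,92.1,.33,-.22,-1.57),(519.6,258.9,86.6,.42,-.10,-1.57),(552.1,258.6,87.1,.47,-.01,-1.57),(412.4,259,288.2,.12,.03,-1.57),(466.9,-321.7,265.3,.29,.18,-1.57),(577.5,-332.9,206.4,.51,.36,-1.57),(339.8,-334.3,209.8,.13,-.17,-1.57),(162.3,525.1,252.5,.256,.107,-1.57),(*o["position"],q[1],q[2],q[4]+q[2]-q[1])]
D=np.array(D)
def f(p):
    h,a1,a2,r0,d,b,L=p
    r=np.sqrt(D[:,0]**2+D[:,1]**2-L**2);e=D[:,4]-D[:,3]
    return np.r_[r0+a1*np.sin(D[:,3])+a2*np.cos(e)-b*np.sin(e)+d*np.cos(D[:,5])-r,h+a1*np.cos(D[:,3])+a2*np.sin(e)+b*np.cos(e)+d*np.sin(D[:,5])-D[:,2]]
s=least_squares(f,[200,300,350,0,200,0,153],bounds=([-200,50,50,-300,50,-150,140],[600,900,900,300,500,150,165]));p=s.x;print(p.round(1),np.abs(s.fun).max())
h,a1,a2,r0,d,b,L=p
for R,z in [(607,z) for z in (90,110,150,190,220)]+[(475,200),(500,250),(560,250)]:
    r=np.sqrt(R*R-L*L)
    for tilt in (0,):
        g=lambda v:[r0+a1*np.sin(v[0])+a2*np.cos(v[1]-v[0])-b*np.sin(v[1]-v[0])+d-r,h+a1*np.cos(v[0])+a2*np.sin(v[1]-v[0])+b*np.cos(v[1]-v[0])-z]
        k=least_squares(g,[.5,0]);print(R,z,k.x.round(2),"q5",(k.x[0]-k.x[1]).round(2),"res",np.abs(k.fun).max().round(1))
E
```

```text
clock: 13.27
position: [339.6, -335.4, 208.1]
tcp_rot: [0.955, -0.001, 0.296, 0.001]
force: [0.3, -1.1, -0.1]
finger_gap: 84.8
finger_force: 0.0
[-0.781 -0.05  -0.316 -0.52  -0.92   2.587] [ 339.55906382 -335.38027004  208.10318739] [[ 0.825 -0.003  0.565]
 [-0.002 -1.    -0.002]
 [ 0.565  0.001 -0.825]]
[ 26.8 491.3 398.5  11.1 205.2  12.5 140. ] 26.49518683229593
607 90 [ 0.49 -0.74] q5 1.23 res 0.0
607 110 [ 0.44 -0.73] q5 1.17 res 0.0
607 150 [ 0.34 -0.71] q5 1.05 res 0.0
607 190 [ 0.26 -0.67] q5 0.93 res 0.0
607 220 [ 0.2  -0.64] q5 0.84 res 0.0
475 200 [-0.01 -0.96] q5 0.96 res 0.0
500 250 [-0.07 -0.83] q5 0.77 res 0.0
560 250 [ 0.06 -0.7 ] q5 0.77 res 0.0
```

```bash
cat > k.py <<'E'
from h import *
from scipy.optimize import least_squares
ax=lambda a,t:Ro.from_rotvec(np.array(a,float)*t)
def fk(q,p):
    h,a1,a2,r0,d,b,L,w=p
    R1=ax([0,0,1],q[0]); R2=R1*ax([0,1,0],q[1]); R3=R2*ax([0,-1,0],q[2])
    x=R1.apply([r0,-L,h])+R2.apply([0,0,a1])+R3.apply([a2,0,b])
    R4=R3*ax([1,0,0],q[3]); R5=R4*ax([0,-1,0],q[4])
    # tool: z along R5 x-axis
    T=R5*ax([1,0,0],q[5]-np.pi/2*0)
    return x+R5.apply([d,0,w]),R5,T
E
cat > fit.py <<'E'
from k import *
from bench import status
o=status.observe();q=o["joint_positions"]
D=[((430,-106.5,299.6),(.11,.03,-.04,0,-1.5)),((467,257.3,224),(.8,.23,.01,0,-1.35)),((468.9,258.3,92.1),(.8,.33,-.22,0,-1.02)),((519.6,258.9,86.6),(.73,.42,-.1,0,-1.05)),((552.1,258.6,87.1),(.69,.47,-.01,0,-1.09)),((412.4,259,288.2),(.88,.12,.03,0,-1.48)),((466.9,-321.7,265.3),(-.33,.29,.18,0,-1.47)),((577.5,-332.9,206.4),(-.29,.51,.36,0,-1.43)),((339.8,-334.3,209.8),(-.45,.13,-.17,0,-1.27)),((162.27,525.1,252.5),(1.5556,.2557,.1071,0,-1.4239)),(o["position"],q[:5])]
def f(p,s=1):
    return np.concatenate([fk([*a[:3],s*a[3],a[4],0],p)[0]-X for X,a in D])
best=None
for s in(1,-1):
    r=least_squares(f,[100,400,400,0,200,0,153,0],args=(s,));print(s,r.x.round(1),np.abs(r.fun).max().round(1),r.fun[-3:].round(1))
    z=fk([*q[:3],s*q[3],q[4],0],r.x)[1].apply([1,0,0]);print("z",z.round(3),Ro.from_quat(o["tcp_rot"]).apply([0,0,1]).round(3))
E
python3 fit.py
```

```text
1 [-160.1  323.1  400.  -131.3  -67.8   89.1  146.9  171.5] 110.8 [-110.8   12.5   42.4]
z [ 0.008 -0.565 -0.825] [ 0.565 -0.002 -0.825]
-1 [  53.4  518.7  397.2  197.8  243.    -1.   153.8 -193.4] 3.7 [ 0.  -0.1 -0.1]
z [ 0.565 -0.002 -0.825] [ 0.565 -0.002 -0.825]
```

```bash
cat >> fit.py <<'E'
g=lambda v:f([v[0],v[1],v[2],v[3],v[4],v[5],v[6],0],-1)
r=least_squares(g,[100,400,400,0,200,0,153]);print(r.x.round(1),np.abs(r.fun).max().round(1),r.fun[-6:].round(1))
p=[*r.x,0]
# last-joint convention
Rt=Ro.from_quat(o["tcp_rot"]);R5=fk([*q[:3],-q[3],q[4],0],p)[1]
M=(R5.inv()*Rt).as_matrix();print("tool in R5",M.round(3),q[5])
np.save("p.npy",p)
E
python3 fit.py | tail -5
```

```text
z [ 0.565 -0.002 -0.825] [ 0.565 -0.002 -0.825]
[109.7 514.1 400.1   2.7 299.2  -1.8 150.5] 61.2 [ -3.7   0.2  -5.6 -19.1 -27.2  61.2]
tool in R5 [[ 0.     0.     1.   ]
 [ 0.85  -0.526 -0.   ]
 [ 0.526  0.85  -0.   ]] 2.5873317051055746
```

```bash
S='from bench import status;import json;o=status.observe();print(json.dumps([list(o["position"].round(2)),list(o["joint_positions"].round(4)),list(o["tcp_rot"].round(4))]))'
python3 -m handwheel '[0, 0, 0, 0, 0.1, 0, 85, 0, 0, 0, 0, 0.19, 0, 85, 0, 0, 0, 0, 0.19, 0, 85, 0, 0, 0, 0, 0.19, 0, 85, 0, 0, 0, 0, 0.19, 0, 85]' >/dev/null; python3 -c "$S" >> d.txt
python3 -m handwheel '[0, 0, 0, -0.12, 0, 0, 85, 0, 0, 0, -0.24, 0, 0, 85, 0, 0, 0, -0.36, 0, 0, 85, 0, 0, 0, -0.36, 0, 0, 85, 0, 0, 0, -0.36, 0, 0, 85]' >/dev/null; python3 -c "$S" >> d.txt
cat d.txt
cat > fit2.py <<'E'
import json
from k import *
D=[((339.56,-335.38,208.1),(-.781,-.05,-.316,-.52,-.92)),((162.27,525.1,252.5),(1.5556,.2557,.1071,0,-1.4239)),((430,-106.5,299.6),(.11,.03,-.04,0,-1.5)),((467,257.3,224),(.8,.23,.01,0,-1.35)),((468.9,258.3,92.1),(.8,.33,-.22,0,-1.02)),((552.1,258.6,87.1),(.69,.47,-.01,0,-1.09)),((577.5,-332.9,206.4),(-.29,.51,.36,0,-1.43))]
D+=[(a[0],a[1][:5]) for a in map(json.loads,open("d.txt"))]
def fk2(q,p):
    h,a1,a2,r0,d,b,L,w,L2=p
    R1=ax([0,0,1],q[0]); R2=R1*ax([0,1,0],q[1]); R3=R2*ax([0,-1,0],q[2])
    R4=R3*ax([-1,0,0],q[3]); R5=R4*ax([0,-1,0],q[4])
    return R1.apply([r0,-L,h])+R2.apply([0,0,a1])+R3.apply([a2,0,b])+R4.apply([0,-L2,0])+R5.apply([d,0,w]),R5
f=lambda p:np.concatenate([fk2(a,p)[0]-X for X,a in D])
if __name__=="__main__":
    r=least_squares(f,[100,400,400,0,200,0,75,0,75]);print(r.x.round(1),np.abs(r.fun).max().round(1),r.fun[-6:].round(1));np.save("p.npy",r.x)
E
python3 fit2.py
```

```text
[[340.81, -334.83, 207.65], [-0.9692, -0.0379, -0.3267, -0.8039, -0.9461, 2.9171], [0.9236, 0.0006, 0.3833, -0.0]]
[[307.62, -360.94, 195.28], [-0.5676, -0.2361, -0.7468, -0.1413, -0.2944, 2.0806], [0.9233, -0.0817, 0.3426, 0.1532]]
[ 1.483e+02  5.201e+02  4.000e+02  1.300e+00  3.395e+02 -3.000e-01
 -2.000e-01 -1.000e-01  1.543e+02] 3.8 [ 0.  -0.1 -0.1  0.1  0.2 -0.1]
```

The kinematics fit is clean: 520/400/339.5 links with a 154 wrist offset. Now I'll search for pick and place orientations within the joint limits. A tilted grasp plus a roll about the tool axis inverts the beaker.

```bash
cat > ik.py <<'E'
from fit2 import *
P=np.load("p.npy");lo=np.array([-2.95,-1.21,-1.09,-2.87,-2.94,-3.05]);hi=np.array([2.95,1.97,1.5,1.71,-.07,3.05])
def fkT(q):
    x,R5=fk2(q[:5],P);c,s=np.cos(q[5]),np.sin(q[5])
    return x,R5.as_matrix()@np.array([[0,0,1],[-c,-s,0],[s,-c,0]])
rng=np.random.default_rng(0)
def ik(X,R,q0=None,n=8):
    out=[]
    for k in range(1 if q0 is not None else n):
        s=q0 if q0 is not None else np.array([rng.uniform(-1.5,2),rng.uniform(-.5,1),rng.uniform(-1,1),rng.uniform(-2.5,1.5),rng.uniform(-2,-.3),rng.uniform(-3,3)])
        def e(q):
            x,T=fkT(q);return np.r_[(x-X)/300,Ro.from_matrix(T@R.T).as_rotvec()]
        r=least_squares(e,np.clip(s,lo+.02,hi-.02),bounds=(lo,hi))
        if np.abs(r.fun).max()<2e-3 and not any(np.allclose(r.x,o,atol=.05) for o in out): out.append(r.x)
    return out
U=np.array([0,0,1.])
def Rp(z,m,s): # tool z, mouth dir m; x axis = component of s*m perpendicular to z
    x=s*(m-z*(m@z));x/=np.linalg.norm(x);return np.c_[x,np.cross(z,x),z]
mp=np.array([np.cos(.16),-np.sin(.16),0])
G=np.array([493,-329.9,50.]);T=np.array([550.3,258.3,94.])
E
cat > srch.py <<'E'
from ik import *
mar=lambda q:min((q-lo).min(),(hi-q).min())
for ph in (45,60,75):
  f=np.radians(ph)
  for s in (1,-1):
    z=np.cos(f)*mp-np.sin(f)*U;R=Rp(z,mp,s)
    A=[(mar(q).round(2),q.round(2)) for q in ik(G-3*z,R)]
    A=[a for a in A if a[0]>.04]
    if not A: print(ph,s,"no pick");continue
    print(ph,s,"pick",A)
    for al in np.arange(-.75,1.6,.25):
      z=-np.cos(f)*U+np.sin(f)*np.array([np.cos(al),np.sin(al),0]);R=Rp(z,-U,s)
      for q in ik(T-3*z,R,n=5):
        if mar(q)<.05: continue
        q2=ik(T-3*z+110*U,R,q)
        if q2 and mar(q2[0])>.05 and abs(q2[0]-q).max()<1.2: print("   place",al,mar(q).round(2),q.round(2),q2[0].round(2))
E
timeout 550 python3 srch.py
```

```text
45 1 no pick
45 -1 pick [(np.float64(0.33), array([-0.67,  0.29, -0.37, -1.1 , -0.4 , -0.13]))]
   place -0.75 0.55 [ 1.    0.48 -0.54  0.97 -1.01 -0.91] [ 1.03  0.36 -0.39  0.84 -1.19 -0.69]
   place -0.5 0.35 [ 0.93  0.38 -0.74  1.27 -0.82 -0.94] [ 1.    0.25 -0.57  1.01 -0.98 -0.62]
   place 0.75 0.14 [ 0.55  0.21 -0.43 -0.74 -0.21  2.44] [ 0.64  0.03 -0.45 -0.25 -0.31  1.88]
   place 1.0 0.12 [ 0.35  0.26 -0.28 -0.94 -0.56  2.93] [ 0.42  0.11 -0.22 -0.68 -0.67  2.57]
60 1 pick [(np.float64(0.31), array([-0.42,  0.29, -0.42, -0.35, -0.38,  2.13]))]
   place -0.5 0.18 [ 0.96  0.48 -0.83  1.53 -1.04  1.88] [ 1.02  0.31 -0.72  1.33 -1.1   2.18]
   place 0.75 0.5 [ 0.09  0.28 -0.46 -1.74 -0.57  0.58] [ 0.34  0.05 -0.37 -1.19 -0.38 -0.19]
   place 1.0 0.71 [ 0.06  0.35 -0.34 -1.48 -0.78  0.47] [ 0.16  0.14 -0.26 -1.22 -0.76  0.04]
   place 1.25 0.9 [ 0.04  0.43 -0.19 -1.3  -1.    0.45] [ 0.08  0.25 -0.12 -1.16 -1.05  0.15]
   place 1.5 1.06 [ 0.04  0.53 -0.03 -1.16 -1.21  0.45] [ 0.06  0.37  0.05 -1.1  -1.3   0.22]
60 -1 pick [(np.float64(0.31), array([-0.42,  0.29, -0.42, -0.35, -0.38
[... 993 characters left out ...]
1.41  0.69] [-0.07  0.48  0.01 -1.34 -1.45  0.46]
75 -1 pick [(np.float64(0.59), array([-0.36,  0.36, -0.3 , -0.08, -0.66, -1.31]))]
   place -0.75 0.45 [ 1.09  0.71 -0.64  1.26 -1.37 -1.36] [ 1.1   0.54 -0.59  1.21 -1.45 -1.15]
   place -0.5 0.09 [ 1.    0.63 -0.86  1.62 -1.3  -1.49] [ 1.03  0.43 -0.82  1.53 -1.31 -1.23]
   place 0.5 0.24 [-0.1   0.55 -0.85 -2.51 -1.17 -1.67] [-0.02  0.13 -0.69 -2.31 -0.71 -2.11]
   place 0.75 0.46 [-0.15  0.51 -0.63 -2.1  -1.06 -1.95] [-0.05  0.17 -0.52 -1.89 -0.82 -2.43]
   place 1.25 0.7 [-0.11  0.59 -0.23 -1.54 -1.24 -2.35] [-0.09  0.37 -0.18 -1.46 -1.24 -2.64]
   place 1.5 0.59 [-0.08  0.67 -0.03 -1.37 -1.41 -2.46] [-0.07  0.48  0.01 -1.34 -1.45 -2.68]
```

Chosen: φ=45° with the half-turned grasp at the pick, and the place approached from the dock's left rear (α≈-0.75). I'll compute the move to the pre-pick pose and check joint continuity.

```bash
cat > plan.py <<'E'
from ik import *
from bench import status
def go(X,R,show=True,q=None,n=16):
    o=status.observe();x0=o["position"];R0=Ro.from_quat(o["tcp_rot"]).as_matrix();q=o["joint_positions"] if q is None else q
    d=R0.T@(X-x0);rv=Ro.from_matrix(R0.T@R).as_rotvec();print("shift",d.round(1),"rot",rv.round(3),"ang",np.linalg.norm(rv).round(2))
    for k in range(1,n+1):
        t=k/n;s=ik(x0+t*(X-x0),R0@Ro.from_rotvec(t*rv).as_matrix(),q)
        if not s: print(t,"FAIL",q.round(2));return
        dq=np.abs(s[0]-q).max();q=s[0]
        if show and (k%4==0 or dq>.35): print(round(t,2),q.round(2),"dq",dq.round(2),(x0+t*(X-x0)).round())
f=np.pi/4;zp=np.cos(f)*mp-np.sin(f)*U;Rpick=Rp(zp,mp,-1)
def place(al):
    z=-np.cos(f)*U+np.sin(f)*np.array([np.cos(al),np.sin(al),0]);return z,Rp(z,-U,-1)
E
python3 - <<'E'
from plan import *
print(Rpick.round(2))
go(G-3*zp-110*zp,Rpick)
print("via tool-down flipped");Rf=np.diag([-1,1,-1.]);go(np.array([340,-334,210.]),Rf)
E
```

```text
[[-0.7   0.16  0.7 ]
 [ 0.11  0.99 -0.11]
 [-0.71  0.   -0.71]]
shift [ 35.1 -83.2  96.8] rot [-0.086  0.364 -3.037] ang 3.06
0.25 FAIL [-0.56 -0.2  -0.75 -0.31 -0.21  2.81]
via tool-down flipped
shift [ 32.8 -30.3  -0. ] rot [-1.024 -0.458  2.759] ang 2.98
0.06 [-0.54 -0.26 -0.99  0.53 -0.1   1.23] dq 0.85 [ 310. -359.  196.]
0.125 FAIL [-0.54 -0.26 -0.99  0.53 -0.1   1.23]
```

```bash
python3 - <<'E'
from plan import *
X=np.array([400,-334,230.])
go(X,np.diag([1,-1,-1.]))
E
```

```text
shift [ 91.1 -41.1  22.1] rot [ 0.315 -0.703 -0.168] ang 0.79
0.25 [-0.5  -0.17 -0.61 -0.02 -0.56  1.96] dq 0.07 [ 331. -354.  204.]
0.5 [-0.46 -0.06 -0.42  0.   -0.83  1.94] dq 0.07 [ 354. -347.  213.]
0.75 [-0.42  0.07 -0.22  0.   -1.09  1.95] dq 0.07 [ 377. -341.  221.]
1.0 [-0.4   0.21 -0.01  0.   -1.35  1.97] dq 0.06 [ 400. -334.  230.]
```

To row units: 91 mm is 1.82, 78 mm is 1.56.

```bash
python3 -m handwheel '[0.26, -0.12, 0.06, 0.045, -0.1, -0.024, 85, 0.52, -0.24, 0.12, 0.09, -0.2, -0.048, 85, 0.78, -0.36, 0.2, 0.135, -0.3, -0.072, 85, 1.04, -0.48, 0.26, 0.18, -0.4, -0.096, 85, 1.3, -0.58, 0.32, 0.225, -0.5, -0.12, 85, 1.56, -0.7, 0.38, 0.27, -0.6, -0.144, 85, 1.82, -0.82, 0.44, 0.315, -0.703, -0.168, 85, 1.82, -0.82, 0.44, 0.315, -0.703, -0.168, 85, 1.82, -0.82, 0.44, 0.315, -0.703, -0.168, 85]'
python3 -m handwheel '[0, 0, 0, 0, 0, 0.12, 85, 0, 0, 0, 0, 0, 0.24, 85, 0, 0, 0, 0, 0, 0.36, 85, 0, 0, 0, 0, 0, 0.48, 85, 0, 0, 0, 0, 0, 0.6, 85, 0, 0, 0, 0, 0, 0.72, 85, 0, 0, 0, 0, 0, 0.84, 85, 0, 0, 0, 0, 0, 0.96, 85, 0, 0, 0, 0, 0, 1.08, 85, 0, 0, 0, 0, 0, 1.2, 85, 0, 0, 0, 0, 0, 1.32, 85, 0, 0, 0, 0, 0, 1.44, 85]' | head -3
python3 -m handwheel '[0, 0, 0, 0, 0, 0.12, 85, 0, 0, 0, 0, 0, 0.24, 85, 0, 0, 0, 0, 0, 0.36, 85, 0, 0, 0, 0, 0, 0.48, 85, 0, 0, 0, 0, 0, 0.6, 85, 0, 0, 0, 0, 0, 0.72, 85, 0, 0, 0, 0, 0, 0.84, 85, 0, 0, 0, 0, 0, 0.96, 85, 0, 0, 0, 0, 0, 1.08, 85, 0, 0, 0, 0, 0, 1.2, 85, 0, 0, 0, 0, 0, 1.32, 85, 0, 0, 0, 0, 0, 1.44, 85]' | head -3
python3 - <<'E'
from plan import *
o=status.observe();print(o["joint_positions"].round(2))
go(G-3*zp-110*zp,Rpick)
go(G-3*zp-110*zp+60*U,Rpick)
E
```

```text
clock: 14.85
position: [401.1, -335.2, 227.2]
tcp_rot: [1.0, -0.001, -0.002, -0.0]
force: [-0.3, -0.0, -0.6]
finger_gap: 85.0
finger_force: 0.0
clock: 15.85
position: [397.6, -335.2, 229.5]
tcp_rot: [0.749, -0.663, 0.0, 0.0]
clock: 16.85
position: [397.6, -335.2, 229.5]
tcp_rot: [-0.126, 0.992, -0.0, 0.0]
[-0.4   0.2  -0.02  0.   -1.35 -0.92]
shift [-20.5  13.4  99.6] rot [ 0.161 -0.773  0.391] ang 0.88
0.25 [-0.45  0.12 -0.16 -0.09 -1.11 -0.94] dq 0.06 [ 402. -331.  205.]
0.5 [-0.49  0.06 -0.31 -0.22 -0.86 -0.91] dq 0.06 [ 406. -326.  180.]
0.75 [-0.55  0.03 -0.42 -0.43 -0.62 -0.78] dq 0.07 [ 410. -322.  155.]
1.0 [-0.69  0.04 -0.47 -0.85 -0.5  -0.39] dq 0.13 [ 414. -317.  130.]
shift [-20.5  13.4  39.6] rot [ 0.161 -0.773  0.391] ang 0.88
0.25 [-0.45  0.11 -0.13 -0.09 -1.14 -0.94] dq 0.05 [ 402. -331.  220.]
0.5 [-0.49  0.04 -0.26 -0.21 -0.93 -0.93] dq 0.05 [ 406. -326.  210.]
0.75 [-0.54 -0.03 -0.37 -0.37 -0.72 -0.86] dq 0.05 [ 410. -322.  200.]
1.0 [-0.62 -0.06 -0.44 -0.65 -0.55 -0.66] dq 0.09 [ 414. -317.  190.]
```

Units first: shifts go in units of 50 mm. So 20 mm is 0.4, -2 mm is -0.04.

```bash
python3 -m handwheel '[-0.04, 0.02, 0.2, 0.016, -0.077, 0.039, 85, -0.08, 0.06, 0.4, 0.032, -0.155, 0.078, 85, -0.12, 0.08, 0.6, 0.048, -0.232, 0.117, 85, -0.16, 0.1, 0.8, 0.064, -0.309, 0.156, 85, -0.2, 0.14, 1, 0.08, -0.387, 0.195, 85, -0.24, 0.16, 1.2, 0.097, -0.464, 0.235, 85, -0.28, 0.18, 1.4, 0.113, -0.541, 0.274, 85, -0.32, 0.22, 1.6, 0.129, -0.618, 0.313, 85, -0.36, 0.24, 1.8, 0.145, -0.696, 0.352, 85, -0.41, 0.268, 1.992, 0.161, -0.773, 0.391, 85, -0.41, 0.268, 1.992, 0.161, -0.773, 0.391, 85, -0.41, 0.268, 1.992, 0.161, -0.773, 0.391, 85]'
python3 - <<'E'
from plan import *
s=snap("wrist","w10.npz")
go(G-3*zp,Rpick)
s=load("w10.npz");o=status.observe()
# symmetry check: blue mask about the plane of the fingers
hsv=cv2.cvtColor(s["pixels"],cv2.COLOR_RGB2HSV);m=cv2.inRange(hsv,(100,110,40),(128,255,255));m=cv2.morphologyEx(m,2,np.ones((3,3)))
for r in range(0,384,24):
    c=np.where(m[r])[0]
    if len(c)>8:print(r,c.min(),c.max())
print(proj(s,G),proj(s,G+40*mp),proj(s,G-30*mp))
E
```

```text
clock: 17.85
position: [412.4, -317.4, 128.9]
tcp_rot: [0.073, 0.922, -0.028, 0.379]
force: [-0.1, -0.6, -0.1]
finger_gap: 84.8
finger_force: 0.0
17.9 [ 413.2 -317.9  129.7] [ 0.0714  0.9219 -0.0289  0.3797] q [-0.7   0.04 -0.47 -0.84 -0.51 -0.39] F [ 0.5 -0.9  0.2] 85.2 0.0
shift [ -1.2   0.3 110.5] rot [ 0.005 -0.004  0.003] ang 0.01
0.25 [-0.69  0.11 -0.45 -0.9  -0.47 -0.33] dq 0.02 [ 433. -321.  110.]
0.5 [-0.68  0.17 -0.43 -0.97 -0.44 -0.27] dq 0.02 [ 452. -324.   91.]
0.75 [-0.67  0.23 -0.4  -1.03 -0.42 -0.2 ] dq 0.02 [ 471. -327.   72.]
1.0 [-0.67  0.29 -0.37 -1.1  -0.4  -0.13] dq 0.02 [ 491. -330.   52.]
168 229 280
192 230 279
216 234 275
[253.66537262 194.1421343 ] [253.516837   212.12364669] [253.80792232 176.88526831]
```

Lateral alignment is good: the beaker spans 229-280 and its predicted axis is at 254. Advancing and gripping.

To row units: 110 mm is 2.2, 95 mm is 1.9.

```bash
python3 -m handwheel '[0, 0, 0.5, 0, 0, 0, 85, -0.01, 0, 1, 0, 0, 0, 85, -0.02, 0, 1.5, 0, 0, 0, 85, -0.02, 0, 1.9, 0, 0, 0, 85, -0.02, 0, 2.2, 0, 0, 0, 85, -0.02, 0, 2.2, 0, 0, 0, 85, -0.02, 0, 2.2, 0, 0, 0, 85]'
python3 -m handwheel '[0, 0, 0, 0, 0, 0, 50, 0, 0, 0, 0, 0, 0, 40, 0, 0, 0, 0, 0, 0, 30, 0, 0, 0, 0, 0, 0, 30, 0, 0, 0, 0, 0, 0, 30, 0, 0, 0, 0, 0, 0, 30, 0, 0, 0, 0, 0, 0, 30]' 40
```

```text
clock: 18.48
position: [491.6, -328.8, 51.6]
tcp_rot: [0.07, 0.922, -0.028, 0.38]
force: [-0.5, -0.6, 0.9]
finger_gap: 85.2
finger_force: 0.0
clock: 19.07
position: [491.0, -329.0, 52.5]
tcp_rot: [0.072, 0.921, -0.028, 0.381]
force: [-3.7, 1.6, 6.0]
finger_gap: 45.9
finger_force: 40.0
```

```bash
python3 -m handwheel '[-0.14, 0, -0.14, 0, 0, 0, 30, -0.42, 0, -0.42, 0, 0, 0, 30, -0.84, 0, -0.84, 0, 0, 0, 30, -1.26, 0, -1.26, 0, 0, 0, 30, -1.68, 0, -1.68, 0, 0, 0, 30, -2.12, 0, -2.12, 0, 0, 0, 30, -2.12, 0, -2.12, 0, 0, 0, 30, -2.12, 0, -2.12, 0, 0, 0, 30]'
python3 - <<'E'
from plan import *
o=status.observe();print(o["joint_positions"].round(2))
yaw=lambda a:np.array([[np.cos(a),np.sin(a),0],[np.sin(a),-np.cos(a),0],[0,0,-1.]])
go(np.array([420,-320,270.]),yaw(np.pi-.16))
E
```

```text
clock: 19.73
position: [491.6, -329.3, 203.4]
tcp_rot: [0.071, 0.921, -0.029, 0.382]
force: [0.7, 0.4, -2.5]
finger_gap: 45.8
finger_force: 41.1
[-0.51  0.04 -0.34 -0.55 -0.5  -0.82]
shift [  3.9  -1.7 -98.1] rot [0.004 0.785 0.005] ang 0.79
0.25 [-0.44  0.04 -0.29 -0.25 -0.69 -1.14] dq 0.06 [ 474. -327.  220.]
0.5 [-0.4   0.07 -0.18 -0.12 -0.94 -1.28] dq 0.07 [ 456. -325.  237.]
0.75 [-0.38  0.13 -0.05 -0.05 -1.2  -1.34] dq 0.06 [ 438. -322.  253.]
1.0 [-0.35  0.21  0.09  0.   -1.45 -1.38] dq 0.06 [ 420. -320.  270.]
```

To row units: 4 mm is 0.08, 3 mm is 0.06.

```bash
python3 -m handwheel '[0.01, 0, -0.24, 0, 0.098, 0, 30, 0.02, 0, -0.48, 0, 0.196, 0, 30, 0.03, -0.01, -0.72, 0, 0.294, 0, 30, 0.04, -0.02, -0.98, 0, 0.393, 0, 30, 0.05, -0.02, -1.22, 0, 0.491, 0, 30, 0.06, -0.02, -1.46, 0, 0.589, 0, 30, 0.07, -0.03, -1.72, 0, 0.687, 0, 30, 0.08, -0.034, -1.96, 0, 0.785, 0, 30, 0.08, -0.034, -1.96, 0, 0.785, 0, 30, 0.08, -0.034, -1.96, 0, 0.785, 0, 30]'
python3 - <<'E'
from plan import *
o=status.observe();print(o["joint_positions"].round(2))
yaw=lambda a:np.array([[np.cos(a),np.sin(a),0],[np.sin(a),-np.cos(a),0],[0,0,-1.]])
go(np.array([400,330,280.]),Ro.from_quat(o["tcp_rot"]).as_matrix())
q=ik(np.array([400,330,280.]),yaw(-2.98),np.array([.95,.2,0,0,-1.4,-2.3]));print(q)
# then yaw to -.75 and tilt, checked from there
X0=np.array([400,330,280.]);q=q[0];
for a in np.linspace(-2.98,-.75,12): q=ik(X0,yaw(a),q)[0]
print("yawed",q.round(2))
z,R=place(-.75);X1=T-3*z+115*U;R0=yaw(-.75);rv=Ro.from_matrix(R0.T@R).as_rotvec();print(rv,X1,(R0.T@(X1-X0)).round(1))
for t in np.linspace(.1,1,10):
    s=ik(X0+t*(X1-X0),R0@Ro.from_rotvec(t*rv).as_matrix(),q)
    if not s: print("FAIL",t);break
    q=s[0];print(t.round(1),q.round(2))
E
```

```text
clock: 20.57
position: [420.8, -320.1, 265.7]
tcp_rot: [0.077, 0.997, 0.003, -0.001]
force: [0.4, 0.4, -1.6]
finger_gap: 46.0
finger_force: 41.3
[-0.36  0.21  0.09 -0.   -1.45 -1.37]
shift [120.4 639.2 -10.4] rot [0. 0. 0.] ang 0.0
0.25 [-0.01  0.04 -0.1  -0.01 -1.43 -1.71] dq 0.09 [ 416. -158.  269.]
0.5 [ 0.39 -0.03 -0.17 -0.01 -1.43 -2.12] dq 0.1 [410.   5. 273.]
0.75 [ 0.75  0.02 -0.1  -0.01 -1.44 -2.47] dq 0.08 [405. 167. 276.]
1.0 [ 0.99  0.18  0.09 -0.01 -1.47 -2.71] dq 0.06 [400. 330. 280.]
[array([ 9.91702808e-01,  1.85604924e-01,  8.63523854e-02,  1.25301238e-13,
       -1.47154379e+00, -2.40090648e+00])]
yawed [ 0.99  0.19  0.09 -0.   -1.47 -0.17]
[2.92865472e-17 7.85398163e-01 7.58544885e-17] [548.74785352 259.74597417 211.12132034] [156.7 -50.   68.9]
0.1 [ 1.01  0.19  0.05  0.08 -1.44 -0.2 ]
0.2 [ 1.03  0.2   0.01  0.16 -1.41 -0.23]
0.3 [ 1.04  0.22 -0.04  0.23 -1.37 -0.27]
0.4 [ 1.05  0.23 -0.09  0.31 -1.34 -0.32]
0.5 [ 1.06  0.24 -0.14  0.4  -1.31 -0.36]
0.6 [ 1.06  0.26 -0.19  0.48 -1.28 -0.42]
0.7 [ 1.06  0.28 -0.24  0.56 -1.25 -0.48]
0.8 [ 1.06  0.3  -0.29  0.65 -1.23 -0.54]
0.9 [ 1.05  0.33 -0.34  0.74 -1.21 -0.61]
1.0 [ 1.03  0.36 -0.38  0.84 -1.2  -0.68]
```

```bash
python3 -m handwheel '[0.14, 0.76, -0.02, 0, 0, 0, 30, 0.28, 1.52, -0.04, 0, 0, 0, 30, 0.42, 2.3, -0.06, 0, 0, 0, 30, 0.58, 3.06, -0.08, 0, 0, 0, 30, 0.72, 3.82, -0.1, 0, 0, 0, 30, 0.86, 4.6, -0.12, 0, 0, 0, 30, 1, 5.36, -0.14, 0, 0, 0, 30, 1.14, 6.12, -0.16, 0, 0, 0, 30, 1.28, 6.9, -0.18, 0, 0, 0, 30, 1.44, 7.66, -0.2, 0, 0, 0, 30, 1.58, 8.42, -0.2, 0, 0, 0, 30, 1.72, 9.18, -0.2, 0, 0, 0, 30]'
python3 -m handwheel '[0.14, 0.76, 0, 0, 0, -0.12, 30, 0.28, 1.52, 0, 0, 0, -0.24, 30, 0.42, 2.3, 0, 0, 0, -0.36, 30, 0.56, 2.96, 0, 0, 0, -0.48, 30, 0.66, 3.56, 0, 0, 0, -0.6, 30, 0.66, 3.56, 0, 0, 0, -0.72, 30, 0.66, 3.56, 0, 0, 0, -0.84, 30, 0.66, 3.56, 0, 0, 0, -0.96, 30, 0.66, 3.56, 0, 0, 0, -1.08, 30, 0.66, 3.56, 0, 0, 0, -1.2, 30, 0.66, 3.56, 0, 0, 0, -1.32, 30, 0.66, 3.56, 0, 0, 0, -1.44, 30]'
python3 -m handwheel '[0, 0, 0, 0, 0, -0.12, 30, 0, 0, 0, 0, 0, -0.24, 30, 0, 0, 0, 0, 0, -0.36, 30, 0, 0, 0, 0, 0, -0.48, 30, 0, 0, 0, 0, 0, -0.6, 30, 0, 0, 0, 0, 0, -0.7, 30, 0, 0, 0, 0, 0, -0.79, 30, 0, 0, 0, 0, 0, -0.79, 30, 0, 0, 0, 0, 0, -0.79, 30]'
python3 - <<'E'
from plan import *
z,R=place(-.75);go(T-3*z+125*U,R)
E
```

```text
clock: 21.57
position: [404.4, 147.9, 278.7]
tcp_rot: [0.077, 0.997, 0.003, -0.001]
force: [1.2, -0.8, -1.2]
finger_gap: 45.4
finger_force: 41.5
clock: 22.57
position: [400.0, 326.8, 279.1]
tcp_rot: [-0.602, 0.799, 0.003, 0.0]
force: [0.6, 0.1, -1.1]
finger_gap: 46.0
finger_force: 41.5
clock: 23.32
position: [400.1, 326.8, 279.5]
tcp_rot: [0.86, -0.51, -0.003, -0.001]
force: [-0.7, -0.2, -1.4]
finger_gap: 45.7
finger_force: 41.5
shift [130.6 -98.1  57.6] rot [ 0.125  0.784 -0.303] ang 0.85
0.25 [ 1.03  0.22  0.01  0.18 -1.42 -0.48] dq 0.05 [437. 310. 265.]
0.5 [ 1.05  0.26 -0.1   0.38 -1.36 -0.51] dq 0.05 [474. 293. 250.]
0.75 [ 1.06  0.3  -0.23  0.59 -1.28 -0.56] dq 0.05 [512. 277. 236.]
1.0 [ 1.03  0.35 -0.37  0.83 -1.21 -0.66] dq 0.06 [549. 260. 221.]
```

To row units: -10 mm is -0.2, 130.6 mm is 2.612.

```bash
python3 -m handwheel '[0.26, -0.2, 0.12, 0.0125, 0.078, -0.03, 30, 0.52, -0.4, 0.23, 0.025, 0.157, -0.061, 30, 0.78, -0.58, 0.34, 0.037, 0.235, -0.091, 30, 1.04, -0.78, 0.46, 0.05, 0.314, -0.121, 30, 1.3, -0.98, 0.58, 0.062, 0.392, -0.152, 30, 1.56, -1.18, 0.7, 0.075, 0.47, -0.182, 30, 1.82, -1.38, 0.8, 0.087, 0.549, -0.212, 30, 2.08, -1.56, 0.92, 0.1, 0.627, -0.242, 30, 2.34, -1.76, 1.04, 0.112, 0.706, -0.273, 30, 2.612, -1.962, 1.152, 0.125, 0.784, -0.303, 30, 2.612, -1.962, 1.152, 0.125, 0.784, -0.303, 30, 2.612, -1.962, 1.152, 0.125, 0.784, -0.303, 30]'
python3 - <<'E'
from plan import *
z,R=place(-.75)
for n in("wrist","top","scene"): s=snap(n,f"p_{n}.npz")
go(T-3*z+125*U,R,False)
B=lambda m:cv2.inRange(cv2.cvtColor(m,cv2.COLOR_RGB2HSV),(100,110,30),(128,255,255))
# blue mask centroid & box in each view; predictions of beaker bottom/rim centers assuming g=34
o=status.observe();Rt=Ro.from_quat(o["tcp_rot"]).as_matrix();g=o["position"]+3*Rt[:,2]
m=Rt@np.array([-np.sin(f),0,np.cos(f)]);print("mouth dir",m.round(3),"grasp",g.round(1))
bot,rim=g-34*m,g+58*m
for n in("wrist","top","scene"):
    s=load(f"p_{n}.npz");b=B(s["pixels"]);u=proj(s,g);w=np.zeros_like(b);x,y=u.astype(int);k=130 if n=="wrist" else 45;w[max(0,y-k):y+k,max(0,x-k):x+k]=1;b*=w
    cs=cv2.findContours(b,0,2)[0]
    print(n,"pred bot",proj(s,bot).round(1),"rim",proj(s,rim).round(1),"grasp",u.round(1),"post tip",proj(s,[550.3,258.3,123]).round(1),[(cv2.boundingRect(c),cv2.contourArea(c)) for c in cs if cv2.contourArea(c)>15])
E
```

```text
clock: 24.32
position: [548.7, 259.7, 220.7]
tcp_rot: [0.86, -0.338, 0.355, 0.141]
force: [0.8, -0.1, -0.5]
finger_gap: 45.7
finger_force: 41.6
24.37 [549.1 260.6 222.1] [ 0.8601 -0.3382  0.3556  0.1391] q [ 1.04  0.35 -0.36  0.83 -1.21 -0.66] F [ 0.5  0.  -0.6] 45.5 41.6
24.42 [549.4 261.2 223. ] [ 0.8601 -0.3384  0.3559  0.1381] q [ 1.04  0.35 -0.36  0.83 -1.21 -0.66] F [-0.4 -0.2 -1.1] 45.5 41.6
24.47 [549.5 261.4 223.4] [ 0.8601 -0.3383  0.3562  0.1378] q [ 1.04  0.35 -0.36  0.83 -1.21 -0.66] F [ 0.  -0.2 -1. ] 45.4 41.6
shift [-1.2  1.8  2.1] rot [-0.004  0.002 -0.001] ang 0.0
mouth dir [ 0.001  0.004 -1.   ] grasp [551.1 260.  221.3]
wrist pred bot [250.6 229. ] rim [251.3 275.7] grasp [250.9 252.7] post tip [254.  284.5] [((200, 177, 113, 132), 10703.0), ((275, 133, 12, 4), 17.0)]
top pred bot [133.2 182.2] rim [143.4 187.3] grasp [137.2 184.2] post tip [148.1 189.6] [((124, 174, 21, 19), 267.0)]
scene pred bot [204.4  78.6] rim [207.  107.1] grasp [205.4  89.6] post tip [208. 119.] [((197, 73, 17, 39), 385.0)]
```

```bash
python3 - <<'E'
from plan import *
z,R=place(-.75)
for h in(90,50,25,8): go(T-3*z+h*U,R,h==8)
# post position check from the scene view, before docking vs now not visible; use w6 ring/root + stop geometry
E
```

```text
shift [-25.9   1.9  26.8] rot [-0.004  0.002 -0.001] ang 0.0
shift [-54.1   2.1  55.2] rot [-0.004  0.002 -0.001] ang 0.0
shift [-71.8   2.2  72.9] rot [-0.004  0.002 -0.001] ang 0.0
shift [-83.8   2.2  84.9] rot [-0.004  0.002 -0.001] ang 0.0
0.25 [ 1.03  0.37 -0.41  0.85 -1.16 -0.72] dq 0.01 [549. 261. 194.]
0.5 [ 1.02  0.4  -0.45  0.88 -1.11 -0.77] dq 0.01 [549. 261. 164.]
0.75 [ 1.02  0.43 -0.5   0.92 -1.07 -0.83] dq 0.02 [549. 260. 134.]
1.0 [ 1.01  0.47 -0.53  0.95 -1.02 -0.9 ] dq 0.02 [549. 260. 104.]
```

To row units: 55 mm is 1.1, -54 mm is -1.08.

```bash
python3 -m handwheel '[-0.2, 0.02, 0.2, 0, 0, 0, 30, -0.4, 0.04, 0.4, 0, 0, 0, 30, -0.52, 0.04, 0.54, 0, 0, 0, 30, -0.68, 0.04, 0.7, 0, 0, 0, 30, -0.84, 0.04, 0.86, 0, 0, 0, 30, -0.96, 0.04, 0.98, 0, 0, 0, 30, -1.08, 0.04, 1.1, 0, 0, 0, 30, -1.08, 0.04, 1.1, 0, 0, 0, 30, -1.08, 0.04, 1.1, 0, 0, 0, 30]'
python3 - <<'E'
from plan import *
z,R=place(-.75)
for h in(30,15,5,0): go(T-3*z+h*U,R,False)
o=status.observe();Rt=Ro.from_quat(o["tcp_rot"]).as_matrix();print((Rt@[-np.sin(f),0,np.cos(f)]).round(3),o["force"].round(1),o["ft_torque"].round(2))
E
```

```text
clock: 25.22
position: [548.6, 258.6, 144.8]
tcp_rot: [0.86, -0.337, 0.357, 0.14]
force: [-0.7, -0.2, -0.9]
finger_gap: 45.7
finger_force: 41.6
shift [-13.7  -0.9  12.7] rot [-0.002 -0.001  0.003] ang 0.0
shift [-24.3  -0.9  23.3] rot [-0.002 -0.001  0.003] ang 0.0
shift [-31.4  -0.9  30.3] rot [-0.002 -0.001  0.003] ang 0.0
shift [-34.9  -1.   33.9] rot [-0.002 -0.001  0.003] ang 0.0
[ 0.    -0.001 -1.   ] [-0.7 -0.2 -0.9] [1.66 1.81 0.01]
```

To row units: -29 mm is -0.58, 28 mm is 0.56.

```bash
python3 -m handwheel '[-0.14, -0.01, 0.13, 0, 0, 0, 30, -0.28, -0.02, 0.26, 0, 0, 0, 30, -0.4, -0.02, 0.38, 0, 0, 0, 30, -0.52, -0.02, 0.5, 0, 0, 0, 30, -0.58, -0.02, 0.56, 0, 0, 0, 30, -0.58, -0.02, 0.56, 0, 0, 0, 30]'
python3 -m handwheel '[-0.03, 0, 0.03, 0, 0, 0, 30, -0.06, 0, 0.06, 0, 0, 0, 30, -0.06, 0, 0.06, 0, 0, 0, 30]'
```

```text
clock: 25.72
position: [548.4, 259.2, 103.3]
tcp_rot: [0.86, -0.337, 0.356, 0.141]
force: [-0.4, 0.8, -1.5]
finger_gap: 46.0
finger_force: 41.6
clock: 25.97
position: [548.8, 259.9, 100.4]
tcp_rot: [0.86, -0.337, 0.357, 0.14]
force: [-0.0, -0.4, -2.3]
finger_gap: 45.9
finger_force: 41.6
```

```bash
python3 -m handwheel '[-0.02, 0, 0.02, 0, 0, 0, 30, -0.04, 0, 0.04, 0, 0, 0, 30, -0.04, 0, 0.04, 0, 0, 0, 30]'
python3 -m handwheel '[-0.02, 0, 0.02, 0, 0, 0, 30, -0.03, 0, 0.03, 0, 0, 0, 30, -0.03, 0, 0.03, 0, 0, 0, 30]'
```

```text
clock: 26.22
position: [548.7, 259.8, 97.5]
tcp_rot: [0.86, -0.337, 0.357, 0.14]
force: [-0.2, -0.3, -1.6]
finger_gap: 45.6
finger_force: 41.6
clock: 26.47
position: [548.7, 259.8, 95.4]
tcp_rot: [0.86, -0.337, 0.357, 0.14]
force: [0.2, -0.2, -0.4]
finger_gap: 46.0
finger_force: 41.6
```

```bash
python3 -m handwheel '[-0.02, 0, 0.02, 0, 0, 0, 30, -0.02, 0, 0.02, 0, 0, 0, 30, -0.02, 0, 0.02, 0, 0, 0, 30]'
python3 -m handwheel '[-0.02, 0, 0.02, 0, 0, 0, 30, -0.02, 0, 0.02, 0, 0, 0, 30, -0.02, 0, 0.02, 0, 0, 0, 30]'
```

```text
clock: 26.72
position: [549.1, 260.0, 94.9]
tcp_rot: [0.86, -0.337, 0.357, 0.14]
force: [-0.8, -1.5, 4.3]
finger_gap: 45.6
finger_force: 41.9
clock: 26.97
position: [549.4, 259.9, 94.9]
tcp_rot: [0.859, -0.337, 0.358, 0.139]
force: [-4.8, -1.8, 11.0]
finger_gap: 45.6
finger_force: 42.5
```

Contact shows at grasp z≈93, the expected seat height. Relaxing slightly, then opening and retreating along the tool axis.

To row units: -0.8 mm is -0.016, 0.8 mm is 0.016.

```bash
python3 -m handwheel '[0.016, 0, -0.016, 0, 0, 0, 30, 0.016, 0, -0.016, 0, 0, 0, 30, 0.016, 0, -0.016, 0, 0, 0, 30]'
python3 -m handwheel '[0, 0, 0, 0, 0, 0, 50, 0, 0, 0, 0, 0, 0, 55, 0, 0, 0, 0, 0, 0, 65, 0, 0, 0, 0, 0, 0, 85, 0, 0, 0, 0, 0, 0, 85, 0, 0, 0, 0, 0, 0, 85, 0, 0, 0, 0, 0, 0, 85]'
python3 -m handwheel '[0, 0, -0.2, 0, 0, 0, 85, 0, 0, -0.5, 0, 0, 0, 85, 0, 0, -1, 0, 0, 0, 85, 0, 0, -1.6, 0, 0, 0, 85, 0, 0, -2.2, 0, 0, 0, 85, 0, 0, -2.8, 0, 0, 0, 85, 0, 0, -3.2, 0, 0, 0, 85, 0, 0, -3.2, 0, 0, 0, 85, 0, 0, -3.2, 0, 0, 0, 85, 0, 0, -3.2, 0, 0, 0, 85]'
python3 - <<'E'
from h import *
for n in("top","scene","wrist"):
    s=snap(n,f"e_{n}.npz");b=cv2.inRange(cv2.cvtColor(s["pixels"],cv2.COLOR_RGB2HSV),(100,110,30),(128,255,255))
    u=proj(s,[550.3,258.3,82]);x,y=u.astype(int);w=np.zeros_like(b);k=90 if n=="wrist" else 30;w[max(0,y-k):y+k,max(0,x-k):x+k]=1
    cs=[c for c in cv2.findContours(b*w,0,2)[0] if cv2.contourArea(c)>40]
    print(n,"pred bottom",proj(s,[550.3,258.3,128]).round(1),"rim",proj(s,[550.3,258.3,36]).round(1),[(cv2.boundingRect(c),np.round(cv2.minAreaRect(c)[2])) for c in cs])
    pts=[[550.3+23*np.cos(a),258.3+23*np.sin(a),z] for a in np.linspace(0,6.28,60) for z in(36,128)]
    P=np.array([proj(s,q) for q in pts]);print("  pred box",P.min(0).round(1),P.max(0).round(1))
E
```

```text
clock: 27.22
position: [549.2, 259.9, 94.9]
tcp_rot: [0.86, -0.337, 0.357, 0.14]
force: [-2.3, -1.6, 6.7]
finger_gap: 45.8
finger_force: 42.1
clock: 27.8
position: [548.7, 259.9, 93.7]
tcp_rot: [0.86, -0.337, 0.357, 0.14]
force: [-0.8, -0.5, -0.3]
finger_gap: 85.2
finger_force: 0.0
clock: 28.63
position: [465.3, 336.4, 206.4]
tcp_rot: [0.86, -0.337, 0.356, 0.14]
force: [0.2, 0.4, -1.0]
finger_gap: 85.0
finger_force: 0.0
28.68 [465.5 336.  206.1] [ 0.8601 -0.3368  0.3564  0.1407] q [ 1.25  0.39 -0.33  0.73 -1.33 -0.78] F [ 0.4  0.1 -0.5] 85.2 0.0
top pred bottom [147.6 189.3] rim [155.7 193.4] [((140, 182, 17, 17), np.float64(45.0))]
  pred box [139.  180.8] [163.7 201.3]
28.73 [465.7 335.8 206.1] [ 0.86   -0.3369  0.3564  0.1409] q [ 1.25  0.39 -0.33  0.73 -1.33 -0.78] F [-0.5 -0.9 -0.1] 85.0 0.0
scene pred bottom [207.8 117.6] rim [210.  141.6] [((201, 114, 16, 33), np.float64(87.0))]
  pred box [199.9 112.7] [217.4 146.6]
28.78 [465.8 335.8 206.1] [ 0.86   -0.337   0.3565  0.1409] q [ 1.25  0.39 -0.33  0.73 -1.33 -0.78] F [-1.1 -0.4 -0.5] 84.8 0.0
wrist pred bottom [253.4 160.3] rim [253.4 202.2] [((230, 142, 46, 75), np.float64(90.0))]
  pred box [229.8 141.8] [277.  218.8]
```

All three views match the seated, inverted beaker to within about a pixel, and the robot is clear. Handing in.

```bash
python3 -c "from bench import order;print(order.hand_in())"
```

```text
the job is handed in; nothing more can be done
None
```

The job is handed in at about 29 s of the 69 s allowed (no verdict came back): the post is docked against the stop, and the beaker sits upside down on its tip, released, matching its predicted outline in all three cameras to within about 2 px (the top view shows only its bottom).

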